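# Sort axle studs into their thread gauges

### The arm

A 6-joint arm with a two-finger parallel gripper is mounted at the origin on the work surface. World frame = base frame: x ahead of the robot, y to its left, z up, the work surface at z = 0. Lengths are in m, angles in rad, forces in N, time in s.
With the tool pointing down it reaches from about 0.375 to 0.9 m from the base axis. Payload 3.1 kg.
Tool frame: the origin (TCP) lies between the finger pads; the fingertips stand 19 mm ahead of it and the grasp point (between the pads) is the TCP; z points along the fingers, y is the direction in which the jaws open and shut (so a half turn about z gives the same grasp; the last joint's range is limited). The gripper opens to 87 mm and grips with 3 to 60 N. Pads are 19 mm wide; open, the fingers measure 117 mm over their backs; the gripper's body (75 mm by 190 mm) begins 51 mm behind the grasp point.
Start: joints at [-1.425, 0.527, 1.433, -0, 1.181, -0.178], TCP at [0.199, -0.592, 0.242] pointing down, gripper open.
Joint ranges: [-3.08, 3.08], [-0.75, 2.2], [0.22, 2.44], [-1.43, 4.57], [0, 2.65], [-2.85, 2.85]. Speed limits (rad/s): [2.79, 2.79, 3.14, 3.14, 3.14, 3.14].

### API

Orientations are given as a unit quaternion [x, y, z, w].
In Python, from rig import robot gives the robot as it stands.
- The arm moves only by the tool apply_moves, never from a script. Its argument "series" is a list of rows, each a list of 7 numbers: the shift along the tool's x, y, z in cm, then the turn, a rotation vector about the tool's x, y, z in degrees, then the opening, from 0 (shut) to 1 (fully open). In form: [[dx, dy, dz, rx, ry, rz, grip], ...]. A call has 1 to 5 rows; each row is the pose to reach, as a shift and turn from the pose commanded when the call began, along the tool's axes at that moment; what a row does not reach only later rows make up. A row lasts 1/12 s, in which the tool goes at most 41.7 mm and 7.16 degrees, less where a joint would pass 70% of its speed; a pose out of reach is approached as far as the arm can. A call with a gripper value outside its range is refused whole. The fingers move at their own pace and stop on an object; "newtons" is the grip in N (left out, the last holds). Time passes only in rows, so rows that repeat a pose let the fingers close. It gives the time, the measured TCP pose, the force and the opening at its end, in the units of the state.
- robot.get_obs(): the state, without advancing time (a new reading comes with each control period).
- robot.camera(name): name is "side" or "top"; returns the picture (420x560x3 uint8, red, green, blue); there is no depth.
- robot.camera_params(name): a dict with "mtx" (3x3 intrinsics, pixels), "origin" and "rotation" of the camera in the world. Camera axes: x right, y down, z forward; pixel columns grow to the right and rows downward; lengths in m; the calibration is good to about 2 mm. A picture is of the moment at which its call begins. camera_params takes no time and is no camera call.
- robot.hand_in(): hands the job in, once; it reports no verdict.
The state is a dict: "time": time; "q": joint angles; "joint_velocities": joint speeds; "joint_torque": joint torques, N m; "position": TCP position; "tool_rot": TCP orientation; "ft_force": force on the tool from outside, world axes, zero at the start; "moment": the same for the moment, N m; "grip_width": finger opening in m.
Only numpy, scipy, OpenCV 4.12 (cv2) and the standard library are available. Lean on these libraries where they do the work, as an engineer would, in place of code of your own. Each camera call takes 0.05 s, during which the arm holds its last target. There are 200 camera calls.

### The job

Sort the two trolley axle studs by thread pitch: push each one along the bench, parallel to the gauge, against the toothed gauge whose teeth match its thread, feeling sideways for the mesh until the teeth sink fully home in the thread. Each stud must end about centred on its gauge, lying flat on the bench, and let go. Leave everything else on the bench where it is.

Things in the scene. Friction and masses are not known exactly. Their poses are not given: they have to be found in the camera images.
- stud_fine: Fine-threaded axle stud lying on the bench: steel rod along the body's y axis, 15 mm above the bench, with a red block at each end (each 40 mm along x, 12 along y, 30 high) that stands flat, so it slides and does not roll. Bare thread between the blocks 90 mm; whole length 122 mm. Same both ways round. 0.2 to 0.4 kg. Origin: on the bench under the rod's middle.
- stud_fine_rod (a point): Middle of the fine stud's rod, on its axis. Thread: 7 ring-like ridges 12 mm apart, one at the middle; 22 mm diameter over the ridges, 15 mm at the root, ridge tops 4.6 mm wide. The rod can be grasped across from above to carry it, but not while seated: the gauge takes the room in front of it, so push it home from behind, between the blocks.
- stud_coarse: Coarse-threaded axle stud lying on the bench: steel rod along the body's y axis, 15 mm above the bench, with a red block at each end (each 40 mm along x, 12 along y, 30 high) that stands flat, so it slides and does not roll. Bare thread between the blocks 90 mm; whole length 122 mm. Same both ways round. 0.2 to 0.4 kg. Origin: on the bench under the rod's middle.
- stud_coarse_rod (a point): Middle of the coarse stud's rod, on its axis. Thread: 5 ring-like ridges 16 mm apart, one at the middle; 22 mm diameter over the ridges, 15 mm at the root, ridge tops 8.6 mm wide. The rod can be grasped across from above to carry it, but not while seated: the gauge takes the room in front of it, so push it home from behind, between the blocks.
- gauge_fine: Fine thread gauge fixed to the bench: brass strip with 5 upright teeth 12 mm apart (3 mm wide, 10 long, 26 high, about 51 over all) in front of a grey holder (100 mm wide, 34 high, its front 24 mm behind the tooth tips). Origin: on the bench under the line of tooth tips, at the holder's mid-width. x points into the gauge (the way to push), y along the row of teeth.
- gauge_fine_tips (a point): Same point as the gauge's origin. The strip is clamped off-centre by an untold amount, up to 6 mm either way along y: feel for the mesh. Rod axis at x = -11 mm: thread tops on teeth, not meshed; at -7.5 mm: fully home. Only the fine stud meshes, within about 2 mm of the right y; there is always one such y within half a tooth spacing of the origin.
- gauge_coarse: Coarse thread gauge fixed to the bench: white strip with 4 upright teeth 16 mm apart (3 mm wide, 10 long, 26 high, about 51 over all) in front of a blue holder (100 mm wide, 34 high, its front 24 mm behind the tooth tips). Origin: on the bench under the line of tooth tips, at the holder's mid-width. x points into the gauge (the way to push), y along the row of teeth.
- gauge_coarse_tips (a point): Same point as the gauge's origin. The strip is clamped off-centre by an untold amount, up to 8 mm either way along y: feel for the mesh. Rod axis at x = -11 mm: thread tops on teeth, not meshed; at -7.5 mm: fully home. Only the coarse stud meshes, within about 2 mm of the right y; there is always one such y within half a tooth spacing of the origin.
- bushing: brass bushing ring lying flat, 40 mm across, 18 mm high; origin at the centre of its underside; leave alone
- tape: black roll of tape lying flat, 60 mm across, 22 mm high; origin at the centre of its underside; leave alone
- wrench: steel wrench lying flat, long axis its x; leave alone
- bottle: brown bottle standing, 62 mm across, 210 mm high; origin at the centre of its underside; leave alone
- wheel: black rubber trolley wheel with red hub face lying flat, 180 mm across, 56 mm high; origin at the centre of its underside; leave alone
- oil_can: green oil can standing, 56 mm across, 155 mm high with spout; origin at the centre of its underside; leave alone

How it is judged:
By the outcome, as a careful person would: the job done as asked, in the order asked, and still so for the second after the job is handed in, with the robot touching nothing.
It also fails if it takes over 72 s, if anything falls off the work surface, if the arm or the gripper's body presses on something with over 40 N, if the wrist force passes 120 N, or if a joint passes its speed limit or range.

## Working session

There is one attempt and no reset: what is moved stays moved. The work goes in short steps, Python scripts to look and compute and a tool call to move; the robot and the scene stay as the last step left them, time stands still between calls to the robot, and variables do not carry over. Pictures are saved under pics/ and viewed, about 8 in all and at most 12, crops included, and the job is handed in when it is done.

Besides the shell and the picture viewer there is one more tool, called after "Request:" as a command line: name --pt "numbers of a row" for each row, then --argument value for the rest. apply_moves: Moves the arm, as the interface text tells. Its arguments: {"type":"object","properties":{"series":{"type":"array"},"newtons":{"type":"number"}},"required":["series"]}

```bash
mkdir -p pics; ls; python3 - <<'E'
from rig import robot
import cv2, numpy as np
for n in ("top","side"):
    im=robot.camera(n); cv2.imwrite(f"pics/{n}0.png",im[:,:,::-1])
    p=robot.camera_params(n); print(n,{k:np.round(v,4).tolist() for k,v in p.items()})
o=robot.get_obs(); print({k:np.round(v,4).tolist() for k,v in o.items()})
E
```

```text
pics
top {'mtx': [[444.0951, 0.0, 280.5658], [0.0, 444.0951, 214.5037], [0.0, 0.0, 1.0]], 'origin': [0.3984, 0.0058, 1.1324], 'rotation': [-0.6939, 0.7155, -0.0489, 0.0652]}
side {'mtx': [[430.2458, 0.0, 277.6271], [0.0, 430.2458, 209.8594], [0.0, 0.0, 1.0]], 'origin': [0.3953, 0.9302, 0.967], 'rotation': [-0.1029, 0.9192, -0.3787, 0.0319]}
{'time': 0.1, 'q': [-1.4255, 0.5284, 1.4338, -0.0, 1.1814, -0.1785], 'joint_velocities': [0.0019, -0.0012, -0.0018, 0.0002, 0.0026, 0.0009], 'joint_torque': [-0.0005, -44.0986, -17.715, 0.0635, 0.0534, -0.0], 'position': [0.1988, -0.5919, 0.2406], 'tool_rot': [0.9869, 0.1612, 0.0, -0.001], 'ft_force': [-0.6887, -0.2824, 0.1054], 'moment': [0.0437, -0.014, 0.0178], 'grip_width': 0.0867}
```

View pics/top0.png

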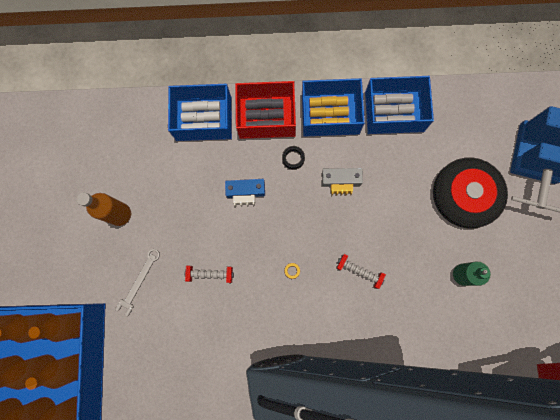

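View pics/side0.png

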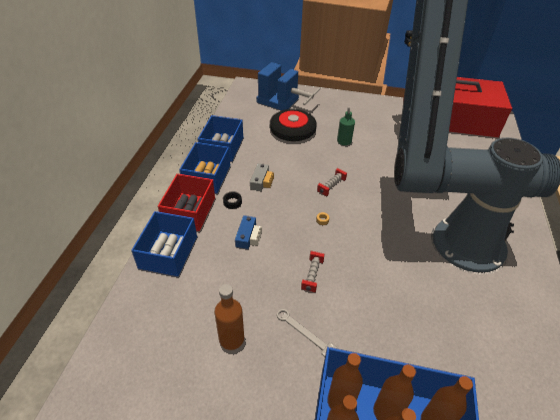

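```bash
cat > h.py <<'E'
from rig import robot
import cv2, numpy as np
from scipy.spatial.transform import Rotation as R
P={n:robot.camera_params(n) for n in ("top","side")}
def cast(n,uv,z):
    p=P[n]; uv=np.atleast_2d(uv).astype(float)
    d=np.c_[(uv-p["mtx"][:2,2])/[p["mtx"][0,0],p["mtx"][1,1]],np.ones(len(uv))]
    d=R.from_quat(p["rotation"]).apply(d); o=np.array(p["origin"])
    return (o+d*((z-o[2])/d[:,2:3]))[:,:2]
def proj(n,X):
    p=P[n]; c=R.from_quat(p["rotation"]).inv().apply(np.atleast_2d(X)-p["origin"])
    return c[:,:2]/c[:,2:]*p["mtx"][0,0]+p["mtx"][:2,2]
def mask(im,kind):
    h=cv2.cvtColor(im,cv2.COLOR_RGB2HSV); H,S,V=[h[...,i].astype(int) for i in range(3)]
    return {"red":((H<8)|(H>172))&(S>150)&(V>70),"blue":(H>100)&(H<125)&(S>120)&(V>60),
            "brass":(H>15)&(H<32)&(S>120)&(V>90)}[kind].astype(np.uint8)
def blobs(m,roi,amin=15):
    x0,y0,x1,y1=roi; mm=np.zeros_like(m); mm[y0:y1,x0:x1]=m[y0:y1,x0:x1]
    n,l,s,c=cv2.connectedComponentsWithStats(mm)
    return [(c[i],s[i],l==i) for i in range(1,n) if s[i,4]>=amin]
def stud(n,im,roi):
    b=sorted(blobs(mask(im,"red"),roi),key=lambda t:-t[1][4])[:2]
    p=cast(n,[t[0] for t in b],0.015); d=p[1]-p[0]
    return p.mean(0),np.degrees(np.arctan2(d[1],d[0])),np.linalg.norm(d)
E
python3 - <<'E'
from h import *
t=cv2.imread("pics/top0.png")[:,:,::-1]; s=cv2.imread("pics/side0.png")[:,:,::-1]
for nm,rt,rs in (("L",(180,255,240,292),(295,245,332,295)),("R",(330,245,392,292),(310,165,352,196))):
    print(nm,stud("top",t,rt),stud("side",s,rs))
c=[t[250:295,178:240],t[245:290,330:392],t[170:215,217:279],t[160:205,312:374]]
z=[cv2.resize(np.ascontiguousarray(k),(396,288),interpolation=cv2.INTER_CUBIC) for k in c]
cv2.imwrite("pics/z0.png",np.vstack([np.hstack(z[:2]),np.hstack(z[2:])])[:,:,::-1])
E
```

```text
L (array([0.4356549 , 0.21432077]), np.float64(-93.39795754165445), np.float64(0.10318088314311508)) (array([0.43420857, 0.21094493]), np.float64(-93.26167903231287), np.float64(0.10321814526035883))
R (array([ 0.43202969, -0.16605758]), np.float64(61.82551991683501), np.float64(0.1029280903713556)) (array([ 0.42809248, -0.1676756 ]), np.float64(-118.57773665587644), np.float64(0.10479381995152262))
```

View pics/z0.png

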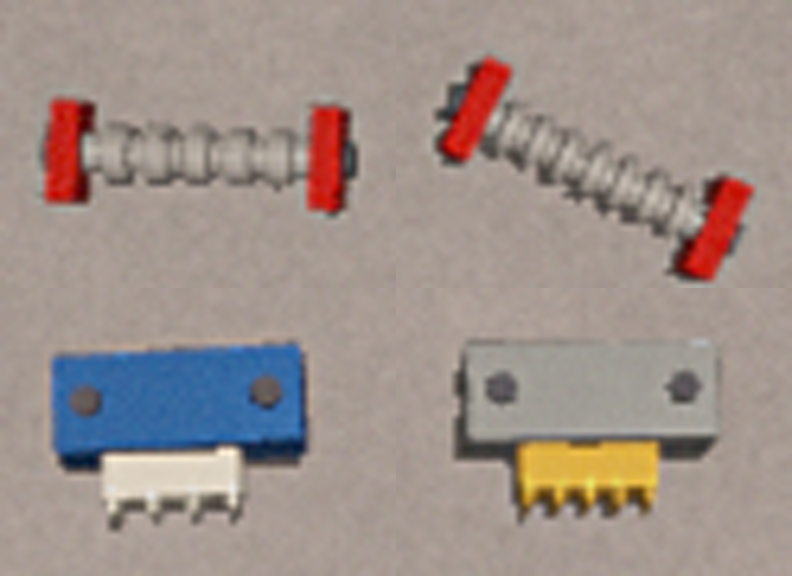

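The left stud (5 ridges) is the coarse one and the right stud (7 ridges) is the fine one. In the crop, the blue and grey holders are nearly square to the world, and the white and brass strips sit slightly to the left of holder centre. Next I'll measure the gauges.

```bash
python3 - <<'E'
from h import *
def full(c,ox,oy,sx=396/62,sy=288/45): return (np.array(c,float)+.5)/[sx,sy]-.5+[ox,oy]
# crop coords -> TL,TR,BR,BL of holder top face ; strip top left/right edges near front
B=full([(52,69),(299,56),(305,150),(56,167)],217,170); G=full([(70,53),(323,53),(320,152),(71,150)],312,160)
Bs=full([(103,195),(242,190)],217,170); Gs=full([(122,195),(261,195)],312,160)
Bt=full([(113,236),(236,231)],217,170); Gt=full([(127,230),(255,226)],312,160)
for nm,c,s,t in (("coarse",B,Bs,Bt),("fine",G,Gs,Gt)):
    p=cast("top",c,.034); st=cast("top",s,.026); tp=cast("top",t,0.0)
    yv=(p[0]+p[3]-p[1]-p[2])/2; w=np.linalg.norm(yv); yv/=w; xv=np.array([yv[1],-yv[0]])
    fc=(p[2]+p[3])/2; org=fc-0.024*xv
    print(nm,"ang",np.degrees(np.arctan2(xv[1],xv[0])),"w",w,"depth",np.linalg.norm((p[0]+p[1]-p[2]-p[3])/2),"front",fc,"org",org)
    print("  strip y",(st-org)@yv,"x",(st-org)@xv,"tips(z0)",tp,"x",(tp-org)@xv,"y",(tp-org)@yv)
im=cv2.imread("pics/top0.png")[:,:,::-1]
for b in blobs(mask(im,"blue"),(215,170,275,205)):
    r=cv2.minAreaRect(np.argwhere(b[2])[:,::-1].astype(np.float32)); print(r)
s=cv2.imread("pics/side0.png"); a=s[205:255,225:285]; g=s[155:205,235:295]
cv2.imwrite("pics/z1.png",cv2.resize(np.hstack([a,g]),(792,330),interpolation=cv2.INTER_CUBIC))
E
```

```text
coarse ang 1.5587114521287007 w 0.09884832291291347 depth 0.039055009330080714 front [0.63237433 0.1174914 ] org [0.60838321 0.11683856]
  strip y [ 0.03227298 -0.02321701] x [0.01281169 0.0114615 ] tips(z0) [[0.60842983 0.1489356 ]
 [0.60882627 0.0987807 ]] x [ 9.19683644e-04 -4.83040240e-05] y [ 0.03208389 -0.01806323]
fine ang -2.2423038164342604 w 0.09924488785416156 depth 0.039889487889832084 front [ 0.65282668 -0.12935308] org [ 0.62884506 -0.12841406]
  strip y [ 0.02837597 -0.0266945 ] x [0.00785756 0.00813046] tips(z0) [[ 0.62887292 -0.1042098 ]
 [ 0.62877036 -0.15607077]] x [-0.00091917  0.00100745] y [ 0.02418682 -0.02763845]
((244.45289611816406, 187.3984375), (16.287073135375977, 38.92434310913086), 88.31531524658203)
```

View pics/z1.png

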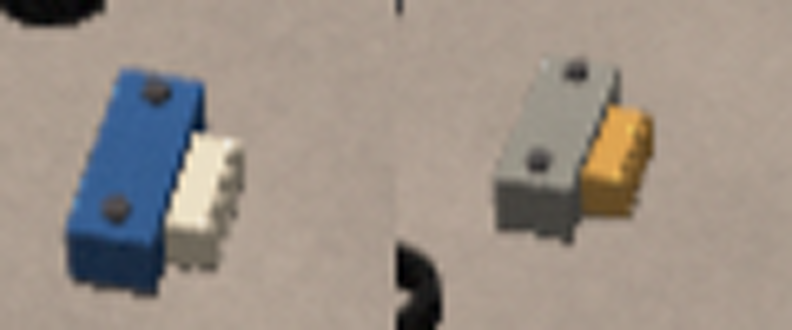

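```bash
cat >> h.py <<'E'
def heading(q):
    m=R.from_quat(q).as_matrix(); return np.degrees(np.arctan2(m[1,0],m[0,0]))
def go(x,y,z,psi,frm=None):
    """tool-frame shift (cm) and rz (deg) from measured (or given x,y,z,psi) pose"""
    if frm is None:
        o=robot.get_obs(); m=R.from_quat(o["tool_rot"]); p=o["position"]; h=heading(o["tool_rot"])
    else:
        p=frm[:3]; h=frm[3]; m=R.from_euler("z",h,degrees=True)*R.from_quat([1,0,0,0])
    d=m.inv().apply(np.array([x,y,z])-p)*100
    print("d",np.round(d,2),"rz",round((h-psi+180)%360-180,1))
def st():
    o=robot.get_obs(); print(round(o["time"],2),np.round(o["position"],4),"hd",round(heading(o["tool_rot"]),2),"F",np.round(o["ft_force"],1),"w",round(o["grip_width"],4),"q",np.round(o["q"],2))
E
python3 -c "
from h import *
go(.431,-.1665,.2406,61.7)
go(.431,-.1665,.08,61.7)"
```

```text
d [ 35.55 -32.94   0.08] rz -43.1
d [ 35.54 -32.91  16.14] rz -43.1
```

Request:
apply_moves --pt "3 -2.8 0 0 0 -4 1" --pt "6 -5.6 0 0 0 -8 1" --pt "9 -8.4 0 0 0 -12 1" --pt "12 -11.2 0 0 0 -16 1" --pt "15 -14 0 0 0 -20 1"

```text
time: 0.52
position: [0.2969, -0.41, 0.2411]
tool_rot: [0.944, 0.331, 0.0, -0.001]
ft_force: [-0.6, -0.5, 0.9]
grip_width: 0.0872
```

```bash
python3 -c "
from h import *
st()
go(.431,-.1665,.16,61.7)"
```

```text
0.52 [ 0.2969 -0.41    0.2411] hd 38.7 F [-0.6 -0.5  0.9] w 0.0872 q [-1.17  0.37  1.73  0.    1.05 -0.27]
d [ 25.69 -10.61   8.13] rz -23.0
```

Request:
apply_moves --pt "3.7 -1.5 0 0 0 -4 1" --pt "7.4 -3 0 0 0 -8 1" --pt "11.1 -4.5 1 0 0 -12 1" --pt "14.7 -6 2 0 0 -16 1" --pt "18.3 -7.5 3 0 0 -20 1"

```text
time: 0.93
position: [0.3934, -0.2375, 0.2113]
tool_rot: [0.872, 0.49, 0.0, 0.0]
ft_force: [-0.6, 0.0, 0.1]
grip_width: 0.0869
```

```bash
python3 -c "
from h import *
st()
go(.431,-.1665,.10,61.7)"
```

```text
0.93 [ 0.3934 -0.2375  0.2113] hd 58.73 F [-0.6  0.   0.1] w 0.0869 q [-0.79  0.35  1.87  0.    0.92 -0.24]
d [ 8.02 -0.48 11.13] rz -3.0
```

Request:
apply_moves --pt "2.7 -0.2 2.8 0 0 -3 1" --pt "5.4 -0.4 5.6 0 0 -3 1" --pt "8 -0.5 8.2 0 0 -3 1" --pt "8 -0.5 11.1 0 0 -3 1" --pt "8 -0.5 11.1 0 0 -3 1"

```text
time: 1.35
position: [0.4281, -0.1653, 0.0964]
tool_rot: [0.858, 0.513, -0.002, -0.005]
ft_force: [-0.3, 0.9, 0.1]
grip_width: 0.0875
```

```bash
python3 -c "
from h import *
st()
go(.431,-.1665,.022,61.7)
t=robot.camera('side'); print(stud('side',t,(310,165,352,196)))
cv2.imwrite('pics/s1.png',cv2.resize(t[130:230,270:400],(780,600),interpolation=cv2.INTER_CUBIC)[:,:,::-1])"
```

```text
1.35 [ 0.4281 -0.1653  0.0964] hd 61.73 F [-0.3  0.9  0.1] w 0.0875 q [-0.61  0.57  1.96 -0.    0.62 -0.12]
d [0.02 0.39 7.44] rz 0.0
(array([ 0.42868551, -0.16667726]), np.float64(-118.00212343090186), np.float64(0.10448635401632259))
```

View pics/s1.png

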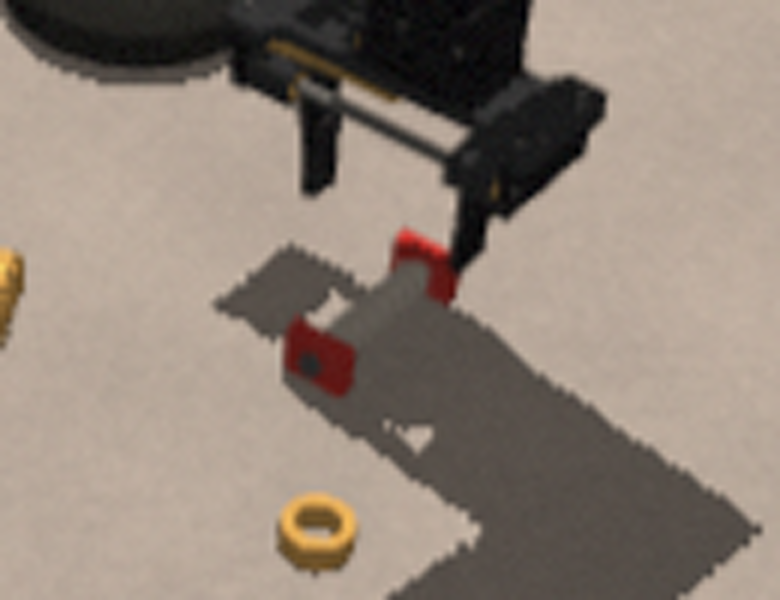

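The side view shows the jaws straddling the fine stud (blocks at about (320,355) and (425,265) in the crop) and lined up with it. I'll go down and grasp.

Request:
apply_moves --pt "0 0.3 3 0 0 0 1" --pt "0 0.3 6 0 0 0 1" --pt "0 0.3 7.4 0 0 0 1" --pt "0 0.3 7.4 0 0 0 0.6" --pt "0 0.3 7.4 0 0 0 0.2" --newtons 25

```text
time: 1.82
position: [0.4333, -0.171, 0.0274]
tool_rot: [0.86, 0.511, 0.0, 0.0]
ft_force: [0.9, -0.7, 0.5]
grip_width: 0.08
```

Request:
apply_moves --pt "0 0 0 0 0 0 0" --pt "0 0 0 0 0 0 0" --pt "0 0 0 0 0 0 0" --pt "0 0 0 0 0 0 0" --pt "0 0 0 0 0 0 0"

```text
time: 2.23
position: [0.4333, -0.1701, 0.0273]
tool_rot: [0.859, 0.512, 0.0, 0.001]
ft_force: [0.3, 0.6, -0.0]
grip_width: 0.0483
```

```bash
python3 -c "
from h import *
st()"
```

```text
2.23 [ 0.4333 -0.1701  0.0273] hd 61.55 F [ 0.3  0.6 -0. ] w 0.0483 q [-0.61  0.72  1.98  0.    0.44 -0.12]
```

Request:
apply_moves --pt "0.2 -0.3 0.5 0 0 0 0" --pt "0.2 -0.3 0.5 0 0 0 0" --pt "0.2 -0.3 0.5 0 0 0 0" --pt "0.2 -0.3 0.5 0 0 0 0" --pt "0.2 -0.3 0.5 0 0 0 0"

```text
time: 2.65
position: [0.4306, -0.1661, 0.0213]
tool_rot: [0.859, 0.512, -0.0, -0.001]
ft_force: [-0.9, 1.1, -1.4]
grip_width: 0.0206
```

Request:
apply_moves --pt "0 0 0 0 0 0 0" --pt "0 0 0 0 0 0 0" --pt "0 0 0 0 0 0 0"

```text
time: 2.9
position: [0.4316, -0.1669, 0.0214]
tool_rot: [0.859, 0.512, 0.0, 0.0]
ft_force: [0.1, -0.6, -3.2]
grip_width: 0.0204
```

```bash
python3 -c "
from h import *
st()
f=np.array([.629,-.1285]); a=np.radians(-2.2); p=f+np.array([np.cos(a),np.sin(a)])*-.06+np.array([-np.sin(a),np.cos(a)])*.006
print(p); go(*p,.045,87.8)"
```

```text
2.9 [ 0.4316 -0.1669  0.0214] hd 61.55 F [ 0.1 -0.6 -3.2] w 0.0204 q [-0.61  0.73  1.99 -0.    0.42 -0.11]
[ 0.56927455 -0.12020115]
d [10.67  9.88 -2.36] rz -26.3
```

Request:
apply_moves --pt "0 0 -1.2 0 0 0 0" --pt "0 0 -2.5 0 0 0 0" --pt "1.8 1.6 -2.5 0 0 -4 0" --pt "4.5 4.1 -2.5 0 0 -10 0" --pt "7 6.5 -2.5 0 0 -16 0"

```text
time: 3.32
position: [0.5226, -0.136, 0.0468]
tool_rot: [0.779, 0.628, -0.0, -0.0]
ft_force: [0.4, -0.9, -4.4]
grip_width: 0.0203
```

```bash
python3 -c "
from h import *
st()
go(.569,-.120,.045,87.8)"
```

```text
3.32 [ 0.5226 -0.136   0.0468] hd 77.74 F [ 0.4 -0.9 -4.4] w 0.0203 q [-0.46  0.72  1.79 -0.    0.64 -0.25]
d [2.55 4.2  0.18] rz -10.1
```

Request:
apply_moves --pt "1 1.6 0 0 0 -4 0" --pt "2 3.2 0 0 0 -8 0" --pt "2.55 4.2 0 0 0 -10 0" --pt "2.55 4.2 0 0 0 -10 0" --pt "2.55 4.2 0 0 0 -10 0"

```text
time: 3.73
position: [0.5681, -0.1199, 0.0462]
tool_rot: [0.722, 0.692, -0.0, -0.0]
ft_force: [-0.5, 0.6, -3.3]
grip_width: 0.0199
```

```bash
python3 -c "
from h import *
st()
go(.569,-.120,.0218,87.8)
t=robot.camera('top'); print(stud('top',t,(325,180,385,250)))
cv2.imwrite('pics/t1.png',cv2.resize(t[150:250,290:420],(780,600),interpolation=cv2.INTER_CUBIC)[:,:,::-1])"
```

```text
3.73 [ 0.5681 -0.1199  0.0462] hd 87.56 F [-0.5  0.6 -3.3] w 0.0199 q [-0.4   0.75  1.68 -0.    0.71 -0.36]
d [-0.    0.09  2.44] rz -0.2Traceback (most recent call last):
  File "<string>", line 5, in <module>
    t=robot.camera('top'); print(stud('top',t,(325,180,385,250)))
                                 ~~~~^^^^^^^^^^^^^^^^^^^^^^^^^^^
  File "h.py", line 23, in stud
    p=cast(n,[t[0] for t in b],0.015); d=p[1]-p[0]
  File "h.py", line 7, in cast
    d=np.c_[(uv-p["mtx"][:2,2])/[p["mtx"][0,0],p["mtx"][1,1]],np.ones(len(uv))]
             ~~^~~~~~~~~~~~~~~
ValueError: operands could not be broadcast together with shapes (1,0) (2,)
```

Request:
apply_moves --pt "0 0.1 1.2 0 0 0 0" --pt "0 0.1 2.2 0 0 0 0" --pt "0 0.1 2.4 0 0 0 0" --pt "0 0.1 2.4 0 0 0 0" --pt "0 0.1 2.4 0 0 0 0"

```text
time: 4.2
position: [0.5684, -0.1204, 0.0217]
tool_rot: [0.722, 0.692, -0.0, -0.001]
ft_force: [0.3, 0.5, -2.2]
grip_width: 0.0205
```

Request:
apply_moves --pt "0 0 0 0 0 0 0.5" --pt "0 0 0 0 0 0 0.5" --pt "0 0 0 0 0 0 0.5" --pt "0 0 0 0 0 0 0.5" --pt "0 0 -2 0 0 0 0.5"

```text
time: 4.62
position: [0.5673, -0.1195, 0.0402]
tool_rot: [0.722, 0.692, -0.001, -0.003]
ft_force: [0.2, 0.2, 0.1]
grip_width: 0.0413
```

Request:
apply_moves --pt "0 0 -3 0 0 0 0.55" --pt "0 0 -6 0 0 0 0.55" --pt "0 -3 -6 0 0 7 0.55" --pt "0 -6 -6 0 0 14 0.55" --pt "0 -6 -6 0 0 21 0.55"

```text
time: 5.03
position: [0.5024, -0.1153, 0.1028]
tool_rot: [0.838, 0.546, -0.003, -0.004]
ft_force: [-1.0, 1.0, -0.6]
grip_width: 0.0478
```

```bash
python3 -c "
from h import *
st()
t=robot.camera('side')
cv2.imwrite('pics/t2.png',cv2.resize(t[130:230,230:360],(780,600),interpolation=cv2.INTER_CUBIC)[:,:,::-1])
for b in blobs(mask(t,'red'),(230,150,350,230)): print(b[0],b[1])
print(proj('side',[.569,-.12,.015]))"
```

```text
5.03 [ 0.5024 -0.1153  0.1028] hd 66.21 F [-1.   1.  -0.6] w 0.0478 q [-0.44  0.6   1.82 -0.    0.73 -0.03]
[292.33333333 173.26315789] [287 170  11   9  57]
[284.88888889 193.27160494] [279 189  13  10  81]
[[288.47855973 183.76667561]]
```

View pics/t2.png

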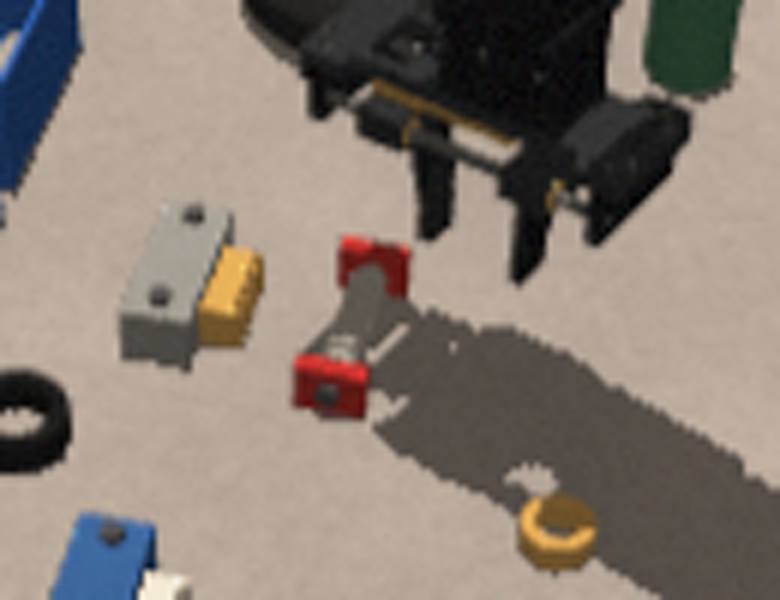

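Request:
apply_moves --pt "0 0 0 0 0 7 0.6" --pt "0 0 0 0 0 14 0.6" --pt "0 0 0 0 0 21 0.6" --pt "0 0 0 0 0 28 0.6" --pt "0 0 0 0 0 35 0.6"

```text
time: 5.5
position: [0.5107, -0.1182, 0.1029]
tool_rot: [0.963, 0.27, 0.001, 0.001]
ft_force: [0.6, -0.5, -0.1]
grip_width: 0.0525
```

Request:
apply_moves --pt "0 0 0 0 0 7 0.6" --pt "0 0 0 0 0 14 0.6" --pt "0 0 0 0 0 21 0.6" --pt "0 0 0 0 0 28 0.6" --pt "0 0 0 0 0 33.4 0.6"

```text
time: 5.92
position: [0.5107, -0.1182, 0.1029]
tool_rot: [1.0, -0.018, 0.001, 0.0]
ft_force: [-0.2, -0.2, 0.1]
grip_width: 0.0522
```

```bash
python3 -c "
from h import *
st()
go(.529,-.1187,.023,-2.2)"
```

```text
5.92 [ 0.5107 -0.1182  0.1029] hd -2.01 F [-0.2 -0.2  0.1] w 0.0522 q [-0.44  0.61  1.8   0.    0.73  1.16]
d [ 1.81 -0.02  7.99] rz 0.2
```

Request:
apply_moves --pt "1.6 0 2.7 0 0 0.2 0.6" --pt "1.6 0 5.4 0 0 0.2 0.6" --pt "1.6 0 7.9 0 0 0.2 0.6" --pt "1.6 0 7.9 0 0 0.2 0.6" --pt "1.6 0 7.9 0 0 0.2 0.6"

```text
time: 6.33
position: [0.5257, -0.1183, 0.023]
tool_rot: [1.0, -0.017, -0.001, -0.0]
ft_force: [-0.6, 1.0, 0.5]
grip_width: 0.052
```

Request:
apply_moves --pt "0.6 0 0 0 0 0 0.6" --pt "1.2 0 0 0 0 0 0.6" --pt "1.7 0 0 0 0 0 0.6" --pt "2.1 0 0 0 0 0 0.6" --pt "2.5 0 0 0 0 0 0.6"

```text
time: 6.75
position: [0.5498, -0.119, 0.0243]
tool_rot: [1.0, -0.018, -0.001, -0.0]
ft_force: [-4.7, -0.6, 3.2]
grip_width: 0.0525
```

Request:
apply_moves --pt "0 0 0 0 0 0 0.75" --pt "0 0 0 0 0 0 0.75" --pt "0 0 0 0 0 0 0.75" --newtons 5

```text
time: 7.0
position: [0.5512, -0.1197, 0.0239]
tool_rot: [1.0, -0.018, 0.001, 0.0]
ft_force: [-0.9, 1.6, 1.0]
grip_width: 0.062
```

```bash
python3 -c "
from h import *
st()
t=robot.camera('side')
b=blobs(mask(t,'red'),(230,150,350,230));print([x[0] for x in b])
cv2.imwrite('pics/t3.png',cv2.resize(t[140:215,230:330],(800,600),interpolation=cv2.INTER_CUBIC)[:,:,::-1])"
```

```text
7.0 [ 0.5512 -0.1197  0.0239] hd -2.06 F [-0.9  1.6  1. ] w 0.062 q [-0.41  0.78  1.73  0.    0.63  1.19]
[array([283.81481481, 194.16049383])]
```

View pics/t3.png

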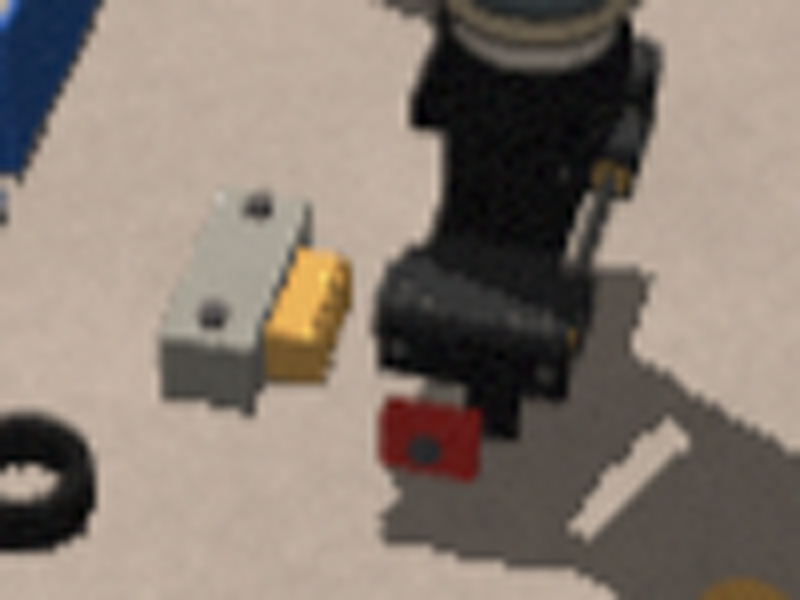

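Request:
apply_moves --pt "1 0 0 0 0 0 0.75" --pt "2 0 0 0 0 0 0.75" --pt "3 0 0 0 0 0 0.75" --pt "3.7 0 0 0 0 0 0.75" --pt "4.1 0 0 0 0 0 0.75"

```text
time: 7.47
position: [0.5916, -0.1203, 0.0232]
tool_rot: [1.0, -0.018, -0.0, -0.0]
ft_force: [-1.6, 0.3, -1.3]
grip_width: 0.0654
```

Request:
apply_moves --pt "0 0 0 0 0 0 0.75" --pt "0 0 0 0 0 0 0.75"

```text
time: 7.63
position: [0.5919, -0.1205, 0.0234]
tool_rot: [1.0, -0.018, 0.001, -0.0]
ft_force: [0.0, -0.2, 0.1]
grip_width: 0.0649
```

```bash
cat >> h.py <<'E'
def gp(org,ang):
    o=robot.get_obs(); a=np.radians(ang); d=o["position"][:2]-np.array(org)
    xv=np.array([np.cos(a),np.sin(a)]); yv=np.array([-xv[1],xv[0]])
    print("gauge mm: x",round(1000*d@xv,1),"y",round(1000*d@yv,1),"Fx",round(o["ft_force"][:2]@xv,1),"Fy",round(o["ft_force"][:2]@yv,1),"w",round(o["grip_width"],4),"hd",round(heading(o["tool_rot"]),2),"z",round(o["position"][2],4))
FI=([.629,-.1285],-2.2); CO=([.6085,.117],1.56)
E
python3 -c "
from h import *
st();gp(*FI)"
```

```text
7.63 [ 0.5919 -0.1205  0.0234] hd -2.05 F [ 0.  -0.2  0.1] w 0.0649 q [-0.39  0.81  1.62  0.    0.71  1.22]
gauge mm: x -37.4 y 6.6 Fx 0.0 Fy -0.2 w 0.0649 hd -2.05 z 0.0234
```

Request:
apply_moves --pt "0 0 0 0 0 0 0.85" --pt "0 0 0 0 0 0 0.85" --pt "0 0 0 0 0 0 0.85" --pt "0 0 0 0 0 0 0.85" --newtons 5

```text
time: 7.97
position: [0.5911, -0.1205, 0.0235]
tool_rot: [1.0, -0.018, -0.0, -0.0]
ft_force: [0.2, 0.6, -1.7]
grip_width: 0.0706
```

```bash
python3 -c "
from h import *
gp(*FI)"
```

```text
gauge mm: x -38.2 y 6.5 Fx 0.2 Fy 0.6 w 0.0706 hd -2.06 z 0.0235
```

Request:
apply_moves --pt "0.2 0 0 0 0 0 0.85" --pt "0.4 0 0 0 0 0 0.85" --pt "0.5 0 0 0 0 0 0.85" --pt "0.6 0 0 0 0 0 0.85" --pt "0.6 0 0 0 0 0 0.85"

```text
time: 8.38
position: [0.5972, -0.1209, 0.0235]
tool_rot: [1.0, -0.018, -0.0, -0.0]
ft_force: [-2.7, 0.4, 0.4]
grip_width: 0.0703
```

```bash
python3 -c "
from h import *
gp(*FI)"
```

```text
gauge mm: x -32.0 y 6.4 Fx -2.7 Fy 0.3 w 0.0703 hd -2.04 z 0.0235
```

Request:
apply_moves --pt "0.1 0 0 0 0 0 0.85" --pt "0.2 0 0 0 0 0 0.85" --pt "0.2 0 0 0 0 0 0.85"

```text
time: 8.63
position: [0.5977, -0.1208, 0.0234]
tool_rot: [1.0, -0.018, -0.002, -0.0]
ft_force: [-5.7, -1.1, 2.7]
grip_width: 0.0706
```

```bash
python3 -c "
from h import *
gp(*FI)"
```

```text
gauge mm: x -31.6 y 6.5 Fx -5.6 Fy -1.3 w 0.0706 hd -2.02 z 0.0234
```

Request:
apply_moves --pt "0.1 0 0 0 0 0 0.85" --pt "0.2 0 0 0 0 0 0.85" --pt "0.2 0 0 0 0 0 0.85"

```text
time: 8.88
position: [0.5982, -0.1208, 0.0233]
tool_rot: [1.0, -0.017, -0.004, -0.0]
ft_force: [-8.2, -2.4, 3.8]
grip_width: 0.0704
```

```bash
python3 -c "
from h import *
gp(*FI)"
```

```text
gauge mm: x -31.0 y 6.6 Fx -8.1 Fy -2.7 w 0.0704 hd -1.98 z 0.0233
```

Request:
apply_moves --pt "0 0.05 0 0 0 0 0.85" --pt "0 0.1 0 0 0 0 0.85" --pt "0 0.15 0 0 0 0 0.85" --pt "0 0.2 0 0 0 0 0.85"

```text
time: 9.22
position: [0.5986, -0.1212, 0.0233]
tool_rot: [1.0, -0.018, -0.003, -0.002]
ft_force: [-5.4, 4.9, 3.1]
grip_width: 0.0705
```

```bash
python3 -c "
from h import *
gp(*FI)"
```

```text
gauge mm: x -30.7 y 6.2 Fx -5.6 Fy 4.7 w 0.0705 hd -2.07 z 0.0233
```

Request:
apply_moves --pt "0 0.05 0 0 0 0 0.85" --pt "0 0.1 0 0 0 0 0.85" --pt "0 0.15 0 0 0 0 0.85" --pt "0 0.2 0 0 0 0 0.85"

```text
time: 9.55
position: [0.5991, -0.1218, 0.0234]
tool_rot: [1.0, -0.018, -0.002, -0.002]
ft_force: [-3.2, 11.0, 4.1]
grip_width: 0.07
```

```bash
python3 -c "
from h import *
gp(*FI)"
```

```text
gauge mm: x -30.1 y 5.6 Fx -3.6 Fy 10.9 w 0.07 hd -2.07 z 0.0234
```

Request:
apply_moves --pt "0.1 -0.2 0 0 0 0 0.85" --pt "0.1 -0.3 0 0 0 0 0.85" --pt "0.1 -0.4 0 0 0 0 0.85" --pt "0.1 -0.4 0 0 0 0 0.85"

```text
time: 9.88
position: [0.5994, -0.1213, 0.0234]
tool_rot: [1.0, -0.017, -0.003, -0.0]
ft_force: [-8.3, -3.6, 4.1]
grip_width: 0.0701
```

```bash
python3 -c "
from h import *
gp(*FI)"
```

```text
gauge mm: x -29.8 y 6.1 Fx -8.1 Fy -4.0 w 0.0701 hd -1.97 z 0.0234
```

Request:
apply_moves --pt "0 -0.05 0 0 0 0 0.85" --pt "0 -0.1 0 0 0 0 0.85" --pt "0 -0.15 0 0 0 0 0.85" --pt "0 -0.2 0 0 0 0 0.85"

```text
time: 10.22
position: [0.5995, -0.121, 0.0235]
tool_rot: [1.0, -0.017, -0.003, 0.001]
ft_force: [-8.9, -9.4, 4.6]
grip_width: 0.0702
```

```bash
python3 -c "
from h import *
gp(*FI)"
```

```text
gauge mm: x -29.7 y 6.4 Fx -8.5 Fy -9.7 w 0.0702 hd -1.95 z 0.0235
```

Request:
apply_moves --pt "0.1 0.1 0 0 0 0 0.85" --pt "0.2 0.2 0 0 0 0 0.85" --pt "0.3 0.2 0 0 0 0 0.85" --pt "0.4 0.2 0 0 0 0 0.85" --pt "0.4 0.2 0 0 0 0 0.85"

```text
time: 10.63
position: [0.5997, -0.1211, 0.0233]
tool_rot: [1.0, -0.017, -0.007, -0.001]
ft_force: [-15.1, -4.8, 9.3]
grip_width: 0.0704
```

```bash
python3 -c "
from h import *
gp(*FI)
t=robot.camera('top')
cv2.imwrite('pics/t4.png',cv2.resize(t[160:235,300:400],(800,600),interpolation=cv2.INTER_CUBIC)[:,:,::-1])"
```

```text
gauge mm: x -29.5 y 6.2 Fx -14.9 Fy -5.3 w 0.0704 hd -1.93 z 0.0233
```

View pics/t4.png

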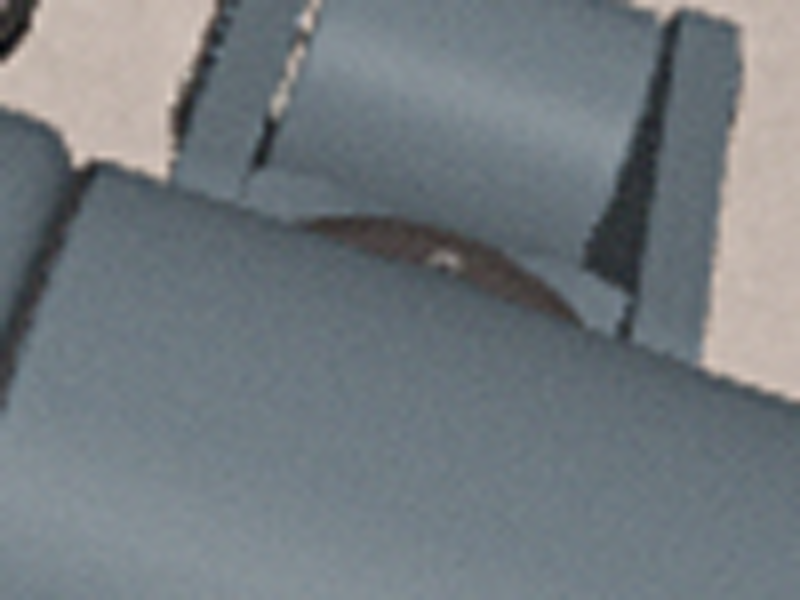

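Request:
apply_moves --pt "-0.5 0.1 -0.1 0 0 0 0.85" --pt "-0.6 0.1 -0.1 0 0 0 0.85" --pt "-0.6 0.1 -0.1 0 0 0 0.85"

```text
time: 10.93
position: [0.5993, -0.1214, 0.024]
tool_rot: [1.0, -0.018, -0.001, -0.001]
ft_force: [-4.3, 1.2, -1.9]
grip_width: 0.0703
```

```bash
python3 -c "
from h import *
gp(*FI);st()"
```

```text
gauge mm: x -30.0 y 6.0 Fx -4.3 Fy 1.1 w 0.0703 hd -2.05 z 0.024
10.93 [ 0.5993 -0.1214  0.024 ] hd -2.05 F [-4.3  1.2 -1.9] w 0.0703 q [-0.38  0.81  1.6   0.    0.73  1.22]
```

Request:
apply_moves --pt "0 0.1 0 0 0 0 0.85" --pt "0 0.2 0 0 0 0 0.85" --pt "0 0.3 0 0 0 0 0.85" --pt "0 0.3 0 0 0 0 0.85"

```text
time: 11.27
position: [0.5991, -0.1218, 0.0237]
tool_rot: [1.0, -0.018, -0.002, -0.002]
ft_force: [-3.0, 9.8, -2.1]
grip_width: 0.0704
```

```bash
python3 -c "
from h import *
gp(*FI)"
```

```text
gauge mm: x -30.1 y 5.5 Fx -3.4 Fy 9.7 w 0.0704 hd -2.04 z 0.0237
```

Request:
apply_moves --pt "0 -0.2 0 0 0 0 0.85" --pt "0 -0.4 0 0 0 0 0.85" --pt "0 -0.6 0 0 0 0 0.85" --pt "0 -0.6 0 0 0 0 0.85" --pt "0 -0.6 0 0 0 0 0.85"

```text
time: 11.68
position: [0.5996, -0.1193, 0.0239]
tool_rot: [1.0, -0.017, -0.001, 0.0]
ft_force: [-5.1, -1.0, -3.9]
grip_width: 0.0703
```

```bash
python3 -c "
from h import *
gp(*FI)"
```

```text
gauge mm: x -29.8 y 8.0 Fx -5.1 Fy -1.2 w 0.0703 hd -2.0 z 0.0239
```

Request:
apply_moves --pt "0 -0.1 0 0 0 0 0.85" --pt "0 -0.2 0 0 0 0 0.85" --pt "0 -0.3 0 0 0 0 0.85" --pt "0 -0.3 0 0 0 0 0.85"

```text
time: 12.02
position: [0.5997, -0.119, 0.0241]
tool_rot: [1.0, -0.017, -0.001, 0.002]
ft_force: [-7.5, -8.5, -3.3]
grip_width: 0.0706
```

```bash
python3 -c "
from h import *
gp(*FI)"
```

```text
gauge mm: x -29.6 y 8.4 Fx -7.1 Fy -8.8 w 0.0706 hd -1.98 z 0.0241
```

Request:
apply_moves --pt "-0.3 0.2 0 0 0 0 0.85" --pt "-0.7 0.2 0 0 0 0 0.85" --pt "-1.1 0.2 0 0 0 0 0.85" --pt "-1.1 0.5 0 0 0 0 0.85" --pt "-1.1 0.9 0 0 0 0 0.85" --newtons 15

```text
time: 12.43
position: [0.5896, -0.1244, 0.0247]
tool_rot: [1.0, -0.018, 0.001, 0.0]
ft_force: [-0.6, -0.3, -3.4]
grip_width: 0.0709
```

```bash
python3 -c "
from h import *
gp(*FI)
t=robot.camera('side')
b=blobs(mask(t,'red'),(230,150,350,230));print([(x[0],x[1][4],cast('side',x[0],.015)) for x in b])"
```

```text
gauge mm: x -39.5 y 2.6 Fx -0.6 Fy -0.3 w 0.0709 hd -2.01 z 0.0247
[(array([273.22077922, 189.8961039 ]), np.int32(77), array([[ 0.61155027, -0.07901782]]))]
```

Request:
apply_moves --pt "0.2 0 0 0 0 0 0.85" --pt "0.4 0 0 0 0 0 0.85" --pt "0.6 0 0 0 0 0 0.85" --pt "0.7 0 0 0 0 0 0.85" --pt "0.8 0 0 0 0 0 0.85"

```text
time: 12.9
position: [0.5958, -0.1246, 0.0243]
tool_rot: [1.0, -0.017, -0.002, -0.0]
ft_force: [-5.9, -2.3, -0.8]
grip_width: 0.0711
```

```bash
python3 -c "
from h import *
gp(*FI)
t=robot.camera('side')
b=blobs(mask(t,'red'),(230,150,350,230));print([(x[0],x[1][4],cast('side',x[0],.015)) for x in b])"
```

```text
gauge mm: x -33.3 y 2.6 Fx -5.8 Fy -2.5 w 0.0711 hd -1.99 z 0.0243
[(array([271.24675325, 189.72727273]), np.int32(77), array([[ 0.61798818, -0.07830471]]))]
```

Request:
apply_moves --pt "0 0.2 0 0 0 0 0.85" --pt "0 0.4 0 0 0 0 0.85" --pt "0 0.6 0 0 0 0 0.85" --pt "0.1 0.75 0 0 0 0 0.85" --pt "0.1 0.8 0 0 0 0 0.85"

```text
time: 13.37
position: [0.5988, -0.1333, 0.0246]
tool_rot: [1.0, -0.018, 0.001, 0.0]
ft_force: [-0.6, 1.8, -3.7]
grip_width: 0.0708
```

```bash
python3 -c "
from h import *
gp(*FI)"
```

```text
gauge mm: x -30.0 y -5.9 Fx -0.6 Fy 1.7 w 0.0708 hd -2.08 z 0.0246
```

Request:
apply_moves --pt "0.1 0 0.05 0 0 0 0.85" --pt "0.2 0 0.1 0 0 0 0.85" --pt "0.2 0 0.1 0 0 0 0.85" --newtons 5

```text
time: 13.62
position: [0.5989, -0.1331, 0.0237]
tool_rot: [1.0, -0.018, -0.001, -0.0]
ft_force: [-4.7, -0.7, 0.3]
grip_width: 0.0706
```

```bash
python3 -c "
from h import *
gp(*FI);st()"
```

```text
gauge mm: x -29.9 y -5.7 Fx -4.7 Fy -0.8 w 0.0706 hd -2.01 z 0.0237
13.62 [ 0.5989 -0.1331  0.0237] hd -2.01 F [-4.7 -0.7  0.3] w 0.0706 q [-0.4   0.81  1.6  -0.    0.73  1.21]
```

Request:
apply_moves --pt "0.2 -0.05 0 0 0 0 0.85" --pt "0.4 -0.05 0 0 0 0 0.85" --pt "0.4 -0.05 0 0 0 0 0.85" --pt "0.4 -0.05 0 0 0 0 0.6" --pt "0.2 -0.05 0 0 0 0 0.6" --newtons 15

```text
time: 14.03
position: [0.5991, -0.1329, 0.0235]
tool_rot: [1.0, -0.017, -0.003, -0.0]
ft_force: [-6.1, -1.1, -0.8]
grip_width: 0.0667
```

```bash
python3 -c "
from h import *
gp(*FI)"
```

```text
gauge mm: x -29.7 y -5.5 Fx -6.0 Fy -1.3 w 0.0667 hd -1.99 z 0.0235
```

Request:
apply_moves --pt "0 0 0 0 0 0 0.6" --pt "0 0 0 0 0 0 0.6" --pt "-1 0 0 0 0 0 0.6" --pt "-3 0 0 0 0 0 0.6" --pt "-5 0 0 0 0 0 0.6"

```text
time: 14.45
position: [0.5549, -0.1323, 0.0244]
tool_rot: [1.0, -0.018, 0.004, 0.002]
ft_force: [0.5, -0.3, -2.2]
grip_width: 0.0654
```

Request:
apply_moves --pt "-2 -2 -3 0 0 0 1" --pt "-4 -4 -6 0 0 -7 1" --pt "-5 -8 -8 0 0 -14 1" --pt "-6 -12 -9 0 0 -21 1" --pt "-7 -16 -9 0 0 -28 1"

```text
time: 14.87
position: [0.4929, 0.0274, 0.1169]
tool_rot: [0.974, 0.226, 0.006, 0.002]
ft_force: [1.7, 0.9, -0.0]
grip_width: 0.0852
```

```bash
python3 -c "
from h import *
st()
for n,roi in(('side',(230,140,330,230)),('top',(310,160,390,230))):
    t=robot.camera(n)
    cv2.imwrite('pics/f_%s.png'%n,t[:,:,::-1])
    try: print(n,stud(n,t,roi))
    except Exception as e: print(n,e)
go(.435,.2135,.10,86.6)"
```

```text
14.87 [0.4929 0.0274 0.1169] hd 26.13 F [ 1.7  0.9 -0. ] w 0.0852 q [-0.17  0.55  1.88  0.    0.7   0.94]
side index 1 is out of bounds for axis 0 with size 1
top (array([ 0.56022776, -0.11175472]), np.float64(80.03762939231976), np.float64(0.10165211200078797))
d [  3.28 -18.63   1.51] rz -60.2
```

```bash
python3 - <<'E'
from h import *
t=cv2.imread("pics/f_top.png"); s=cv2.imread("pics/f_side.png")
a=cv2.resize(t[160:235,310:385],(400,400),interpolation=cv2.INTER_CUBIC)
u=proj("side",[.4929,.0274,.1])[0].astype(int); print(u)
b=cv2.resize(s[u[1]-50:u[1]+25,u[0]-40:u[0]+35],(400,400),interpolation=cv2.INTER_CUBIC)
cv2.imwrite("pics/z2.png",np.hstack([a,b]))
E
```

```text
[305 199]
```

View pics/z2.png

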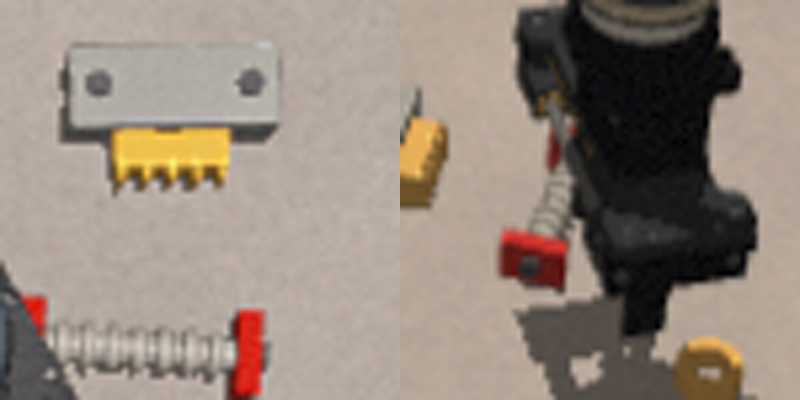

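```bash
python3 - <<'E'
from h import *
u=[(284.889,193.272),(283.815,194.160),(273.221,189.896),(271.247,189.727)]
c=cast("side",u,.015); print(np.round(c,4))
# placed: stud at tool (.5684,-.1204), hd 87.6
print("rod now est:",np.round(np.array([.5684,-.1204])+c-c[0],4), "tool", [.5512,-.1197],[.5896,-.1244],[.5958,-.1246])
t=cv2.imread("pics/f_top.png")[:,:,::-1]; s=cv2.imread("pics/f_side.png")[:,:,::-1]
for n,im,roi in (("top",t,(310,190,390,240)),("side",s,(230,140,330,230))):
    for b in blobs(mask(im,"red"),roi): print(n,b[0],b[1],cast(n,b[0],.015))
E
```

```text
[[ 0.5713 -0.0721]
 [ 0.5738 -0.0672]
 [ 0.6115 -0.079 ]
 [ 0.618  -0.0783]]
rod now est: [[ 0.5684 -0.1204]
 [ 0.5709 -0.1155]
 [ 0.6087 -0.1273]
 [ 0.6151 -0.1266]] tool [0.5512, -0.1197] [0.5896, -0.1244] [0.5958, -0.1246]
top [316.33333333 217.94444444] [314 216   5   7  18] [[ 0.56902073 -0.06169504]]
top [355.92682927 226.37804878] [353 218   6  17  82] [[ 0.54421562 -0.16066621]]
side [289.8452381  196.70238095] [284 193  12  10  84] [[ 0.55255169 -0.0600877 ]]
```

```bash
python3 -c "
from h import *
st();go(.548,-.109,.11,85.6)"
```

```text
14.97 [0.4884 0.032  0.1153] hd 26.39 F [ 0.1  0.1 -0.5] w 0.0865 q [-0.16  0.55  1.88  0.    0.7   0.94]
d [-0.93 15.28  0.54] rz -59.2
```

Request:
apply_moves --pt "0 3 0 0 0 -7 1" --pt "0 6 0 0 0 -14 1" --pt "0 9 0 0 0 -21 1" --pt "-0.5 12 0 0 0 -28 1" --pt "-0.9 15 0.5 0 0 -35 1"

```text
time: 15.38
position: [0.5497, -0.1146, 0.1101]
tool_rot: [0.861, 0.509, 0.002, 0.003]
ft_force: [-0.1, 0.2, -1.2]
grip_width: 0.0867
```

Request:
apply_moves --pt "0 0 0 0 0 -7 1" --pt "0 0 0 0 0 -14 1" --pt "0 0 0 0 0 -21 1" --pt "0 0 0 0 0 -24.3 1" --pt "0 0 0 0 0 -24.3 1"

```text
time: 15.8
position: [0.5483, -0.1133, 0.1091]
tool_rot: [0.736, 0.677, 0.001, 0.002]
ft_force: [0.6, -0.2, 0.4]
grip_width: 0.0871
```

```bash
python3 -c "
from h import *
st()
t=robot.camera('side')
for b in blobs(mask(t,'red'),(250,150,330,230)): print(b[0],b[1],cast('side',b[0],.015)-[.0007,-.0031])
t=robot.camera('top')
for b in blobs(mask(t,'red'),(300,180,390,250)): print(b[0],b[1],cast('top',b[0],.015))
go(.548,-.109,.022,85.6)"
```

```text
15.8 [ 0.5483 -0.1133  0.1091] hd 85.18 F [ 0.6 -0.2  0.4] w 0.0871 q [-0.4   0.63  1.71 -0.    0.8  -0.32]
[298.89473684 176.50877193] [293 173  12  10  57] [[ 0.54127285 -0.16107639]]
[289.7875 196.9125] [284 193  12  10  80] [[ 0.55184257 -0.0559849 ]]
d [ 0.37 -0.03  8.7 ] rz -0.5
```

Request:
apply_moves --pt "0.4 0 3 0 0 0 1" --pt "0.4 0 6 0 0 0 0.8" --pt "0.4 0 8.7 0 0 0 0.6" --pt "0.4 0 8.7 0 0 0 0.3" --pt "0.4 0 8.7 0 0 0 0" --newtons 25

```text
time: 16.32
position: [0.5474, -0.1079, 0.021]
tool_rot: [0.736, 0.677, 0.0, 0.001]
ft_force: [-0.6, 0.2, 0.4]
grip_width: 0.0682
```

Request:
apply_moves --pt "0 0 0 0 0 0 0" --pt "0 0 0 0 0 0 0" --pt "0 0 0 0 0 0 0" --pt "0 0 0 0 0 0 0" --pt "0 0 0 0 0 0 0"

```text
time: 16.73
position: [0.5466, -0.1074, 0.0217]
tool_rot: [0.736, 0.677, 0.0, 0.0]
ft_force: [0.3, 0.5, 0.3]
grip_width: 0.0352
```

Request:
apply_moves --pt "0 0 0 0 0 0 0" --pt "0 0 0 0 0 0 0" --pt "0 0 0 0 0 0 0" --pt "0 0 0 0 0 0 0"

```text
time: 17.07
position: [0.5469, -0.1075, 0.0216]
tool_rot: [0.736, 0.677, 0.0, 0.0]
ft_force: [-0.1, 0.1, 0.9]
grip_width: 0.02
```

```bash
python3 -c "
from h import *
st();gp(*FI)
a=np.radians(-2.2);p=np.array([.629,-.1285])+np.array([np.cos(a),np.sin(a)])*-.06+np.array([-np.sin(a),np.cos(a)])*-.0055
print(p);go(*p,.03,87.8)"
```

```text
17.07 [ 0.5469 -0.1075  0.0216] hd 85.24 F [-0.1  0.1  0.9] w 0.02 q [-0.39  0.78  1.75  0.    0.62 -0.31]
gauge mm: x -82.8 y 17.8 Fx -0.1 Fy 0.1 w 0.02 hd 85.24 z 0.0216
[ 0.56883309 -0.13169268]
d [-2.23  2.39 -0.84] rz -2.6
```

Request:
apply_moves --pt "0 0 -0.8 0 0 0 0" --pt "-0.7 0.8 -0.8 0 0 -2.6 0" --pt "-1.5 1.6 -0.8 0 0 -2.6 0" --pt "-2.2 2.4 -0.8 0 0 -2.6 0" --pt "-2.2 2.4 -0.8 0 0 -2.6 0"

```text
time: 17.48
position: [0.5715, -0.1338, 0.0298]
tool_rot: [0.721, 0.693, 0.001, 0.002]
ft_force: [1.0, 0.2, -2.0]
grip_width: 0.0203
```

Request:
apply_moves --pt "0 0 0.4 0 0 0 0" --pt "0 0 0.8 0 0 0 0" --pt "0 0 0.8 0 0 0 0" --pt "0 0 0.8 0 0 0 0.3" --pt "0 0 0.8 0 0 0 0.5"

```text
time: 17.9
position: [0.5681, -0.1308, 0.0213]
tool_rot: [0.72, 0.694, -0.0, -0.0]
ft_force: [-0.9, -0.2, -0.5]
grip_width: 0.0267
```

```bash
python3 -c "
from h import *
st();gp(*FI)"
```

```text
17.9 [ 0.5681 -0.1308  0.0213] hd 87.85 F [-0.9 -0.2 -0.5] w 0.0267 q [-0.42  0.79  1.68  0.    0.67 -0.38]
gauge mm: x -60.7 y -4.7 Fx -0.9 Fy -0.3 w 0.0267 hd 87.85 z 0.0213
```

Request:
apply_moves --pt "0 0 0 0 0 0 0.5" --pt "0 0 0 0 0 0 0.5" --pt "0 0 0 0 0 0 0.5" --pt "0 0 -2 0 0 0 0.5" --pt "0 0 -5 0 0 0 0.5"

```text
time: 18.32
position: [0.5663, -0.1303, 0.0692]
tool_rot: [0.72, 0.694, -0.001, -0.003]
ft_force: [0.2, -1.4, 0.4]
grip_width: 0.0433
```

Request:
apply_moves --pt "0 -4 -2 0 0 7 0.6" --pt "0 -8 -3 0 0 14 0.6" --pt "0 -11 -3 0 0 21 0.6" --pt "0 -12 -3 0 0 28 0.6" --pt "0 -12 -3 0 0 35 0.6"

```text
time: 18.73
position: [0.4444, -0.1252, 0.1018]
tool_rot: [0.897, 0.442, -0.001, -0.002]
ft_force: [0.9, -0.1, 0.5]
grip_width: 0.0521
```

```bash
python3 -c "
from h import *
st()
for n,roi in(('side',(230,140,330,230)),('top',(300,180,400,250))):
    t=robot.camera(n);cv2.imwrite('pics/g_%s.png'%n,t[:,:,::-1])
    for b in blobs(mask(t,'red'),roi): print(n,b[0],b[1],cast(n,b[0],.015))
go(.525,-.130,.10,-2.2)"
```

```text
18.73 [ 0.4444 -0.1252  0.1018] hd 52.44 F [ 0.9 -0.1  0.5] w 0.0521 q [-0.52  0.56  1.95 -0.    0.63  0.14]
side [293.55357143 171.03571429] [288 168  11   9  56] [[ 0.56487351 -0.18794832]]
side [285.88888889 190.9382716 ] [280 187  12  10  81] [[ 0.5703596  -0.08377834]]
top [324.10126582 216.16455696] [322 208   5  17  79] [[ 0.57295403 -0.08158707]]
top [364.83783784 212.10810811] [362 209   6   8  37] [[ 0.5800075  -0.18523384]]
d [4.38 6.32 0.18] rz 55.0
```

Request:
apply_moves --pt "1 1.4 0 0 0 7 0.64" --pt "2 2.8 0 0 0 14 0.64" --pt "3 4.2 0 0 0 21 0.64" --pt "4 5.6 0 0 0 28 0.64" --pt "4.3 6.3 0 0 0 35 0.64"

```text
time: 19.25
position: [0.5284, -0.131, 0.1016]
tool_rot: [0.988, 0.154, 0.002, 0.001]
ft_force: [0.5, -1.6, 0.3]
grip_width: 0.0555
```

Request:
apply_moves --pt "0 0 0 0 0 7 0.64" --pt "0 0 0 0 0 14 0.64" --pt "0 0 0 0 0 20 0.64" --pt "0 0 0 0 0 20 0.64" --pt "0 0 0 0 0 20 0.64"

```text
time: 19.67
position: [0.5254, -0.1305, 0.1013]
tool_rot: [1.0, -0.016, 0.0, 0.0]
ft_force: [-0.6, 0.4, 0.7]
grip_width: 0.0561
```

```bash
python3 -c "
from h import *
st();go(.5289,-.1307,.023,-2.2)"
```

```text
19.67 [ 0.5254 -0.1305  0.1013] hd -1.85 F [-0.6  0.4  0.7] w 0.0561 q [-0.45  0.63  1.76  0.    0.76  1.15]
d [0.35 0.   7.83] rz 0.3
```

Request:
apply_moves --pt "0.3 0 3 0 0 0.3 0.64" --pt "0.3 0 6 0 0 0.3 0.64" --pt "0.3 0 7.8 0 0 0.3 0.64" --pt "0.3 0 7.8 0 0 0.3 0.64" --pt "0.3 0 7.8 0 0 0.3 0.64"

```text
time: 20.08
position: [0.5276, -0.1305, 0.0225]
tool_rot: [1.0, -0.02, -0.001, -0.0]
ft_force: [0.1, -0.8, 0.4]
grip_width: 0.056
```

Request:
apply_moves --pt "0.8 0 0 0 0 0 0.64" --pt "1.5 0 0 0 0 0 0.64" --pt "1.8 0 0 0 0 0 0.64" --pt "1.9 0 0 0 0 0 0.64"

```text
time: 20.42
position: [0.548, -0.1317, 0.0242]
tool_rot: [1.0, -0.021, 0.001, 0.0]
ft_force: [-1.1, 1.0, 1.3]
grip_width: 0.0555
```

```bash
python3 -c "
from h import *
st();gp(*FI)"
```

```text
20.42 [ 0.548  -0.1317  0.0242] hd -2.38 F [-1.1  1.   1.3] w 0.0555 q [-0.43  0.78  1.73 -0.    0.63  1.18]
gauge mm: x -80.8 y -6.3 Fx -1.1 Fy 1.0 w 0.0555 hd -2.38 z 0.0242
```

Request:
apply_moves --pt "0.1 0 0 0 0 0 0.64" --pt "0.2 0 0 0 0 0 0.64" --pt "0.3 0 0 0 0 0 0.64"

```text
time: 20.67
position: [0.5485, -0.1313, 0.0236]
tool_rot: [1.0, -0.021, -0.001, -0.0]
ft_force: [-4.1, -0.9, 3.5]
grip_width: 0.0559
```

```bash
python3 -c "
from h import *
st();gp(*FI)
t=robot.camera('side')
cv2.imwrite('pics/i_side.png',t[:,:,::-1])
for b in blobs(mask(t,'red'),(230,140,330,230)): print(b[0],b[1],cast('side',b[0],.015)-[.0007,-.0031])"
```

```text
20.67 [ 0.5485 -0.1313  0.0236] hd -2.41 F [-4.1 -0.9  3.5] w 0.0559 q [-0.43  0.78  1.73 -0.    0.64  1.18]
gauge mm: x -80.3 y -5.9 Fx -4.1 Fy -1.1 w 0.0559 hd -2.41 z 0.0236
[285.34666667 190.88      ] [280 187  12  10  75] [[ 0.57143298 -0.08053897]]
```

Request:
apply_moves --pt "1 0 0 0 0 0 0.64" --pt "2 0 0 0 0 0 0.64" --pt "3 0 0 0 0 0 0.64" --pt "4 0 0 0 0 0 0.64" --pt "4.5 0 0 0 0 0 0.64"

```text
time: 21.13
position: [0.5957, -0.1334, 0.0233]
tool_rot: [1.0, -0.021, 0.0, -0.0]
ft_force: [-2.2, -0.7, -0.3]
grip_width: 0.0557
```

Request:
apply_moves --pt "0.2 0 0 0 0 0 0.64" --pt "0.3 0 0 0 0 0 0.64" --pt "0.4 0 0 0 0 0 0.64" --pt "0.5 0 0 0 0 0 0.64" --pt "0.5 0 0 0 0 0 0.64"

```text
time: 21.55
position: [0.5973, -0.1334, 0.0232]
tool_rot: [1.0, -0.021, -0.003, -0.001]
ft_force: [-5.1, -1.4, 3.5]
grip_width: 0.0556
```

```bash
python3 -c "
from h import *
st();gp(*FI)
t=robot.camera('side')
for b in blobs(mask(t,'red'),(230,140,330,230)): print(b[0],b[1],cast('side',b[0],.015)-[.0007,-.0031])"
```

```text
21.55 [ 0.5973 -0.1334  0.0232] hd -2.42 F [-5.1 -1.4  3.5] w 0.0556 q [-0.4   0.81  1.6  -0.    0.73  1.21]
gauge mm: x -31.5 y -6.1 Fx -5.1 Fy -1.6 w 0.0556 hd -2.42 z 0.0232
[270.91463415 187.97560976] [265 184  12  10  82] [[ 0.62023469 -0.08319002]]
```

Request:
apply_moves --pt "0.1 0 0 0 0 0 0.64" --pt "0.2 0 0 0 0 0 0.64" --pt "0.3 0 0 0 0 0 0.64" --pt "0.3 0 0 0 0 0 0.64"

```text
time: 21.93
position: [0.5976, -0.1333, 0.0232]
tool_rot: [1.0, -0.021, -0.005, -0.001]
ft_force: [-11.1, -2.8, 6.8]
grip_width: 0.0557
```

```bash
python3 -c "
from h import *
gp(*FI)"
```

```text
gauge mm: x -31.2 y -6.0 Fx -11.0 Fy -3.2 w 0.0557 hd -2.38 z 0.0232
```

Request:
apply_moves --pt "0.1 0 0 0 0 0 0.64" --pt "0.2 0 0 0 0 0 0.64" --pt "0.3 0 0 0 0 0 0.64" --pt "0.3 0 0 0 0 0 0.64"

```text
time: 22.27
position: [0.5979, -0.1333, 0.0232]
tool_rot: [1.0, -0.02, -0.008, -0.001]
ft_force: [-16.2, -5.0, 10.5]
grip_width: 0.0557
```

```bash
python3 -c "
from h import *
gp(*FI)
t=robot.camera('side')
for b in blobs(mask(t,'red'),(230,140,330,230)): print(b[0],b[1],cast('side',b[0],.015)-[.0007,-.0031])"
```

```text
gauge mm: x -30.9 y -6.0 Fx -16.0 Fy -5.6 w 0.0557 hd -2.34 z 0.0232
[270.67857143 187.96428571] [265 184  12  10  84] [[ 0.6209985  -0.08306275]]
```

Request:
apply_moves --pt "-0.6 0 0 0 0 0 0.64" --pt "-0.8 0 0 0 0 0 0.8" --pt "-0.8 0 0 0 0 0 0.8" --pt "-0.8 0 0 0 0 0 0.8" --pt "-0.8 0 0 0 0 0 0.8" --newtons 10

```text
time: 22.73
position: [0.5979, -0.1337, 0.0233]
tool_rot: [1.0, -0.021, -0.0, -0.0]
ft_force: [-1.3, 0.6, -0.1]
grip_width: 0.0683
```

```bash
python3 -c "
from h import *
gp(*FI)"
```

```text
gauge mm: x -30.9 y -6.4 Fx -1.4 Fy 0.5 w 0.0683 hd -2.45 z 0.0233
```

Request:
apply_moves --pt "0.1 -0.1 0 0 0 0 0.8" --pt "0.2 -0.2 0 0 0 0 0.8" --pt "0.2 -0.3 0 0 0 0 0.8" --pt "0.2 -0.3 0 0 0 0 0.8"

```text
time: 23.07
position: [0.5989, -0.1316, 0.0233]
tool_rot: [1.0, -0.021, -0.001, 0.001]
ft_force: [-5.7, -5.5, 1.0]
grip_width: 0.0699
```

```bash
python3 -c "
from h import *
gp(*FI)
t=robot.camera('side')
for b in blobs(mask(t,'red'),(230,140,330,230)): print(b[0],b[1],cast('side',b[0],.015)-[.0007,-.0031])"
```

```text
gauge mm: x -29.9 y -4.2 Fx -5.5 Fy -5.7 w 0.0699 hd -2.39 z 0.0233
[270.55294118 188.23529412] [265 184  12  10  85] [[ 0.62110367 -0.08168754]]
```

Request:
apply_moves --pt "0.1 0.1 0 0 0 0 0.78" --pt "0.2 0.15 0 0 0 0 0.78" --pt "0.3 0.15 0 0 0 0 0.78" --pt "0.3 0.15 0 0 0 0 0.78" --pt "0 0.15 0 0 0 0 0.78"

```text
time: 23.53
position: [0.5987, -0.1317, 0.0232]
tool_rot: [1.0, -0.021, -0.001, -0.0]
ft_force: [-1.2, -0.8, -0.7]
grip_width: 0.0682
```

```bash
python3 -c "
from h import *
gp(*FI)"
```

```text
gauge mm: x -30.2 y -4.3 Fx -1.2 Fy -0.8 w 0.0682 hd -2.44 z 0.0232
```

Request:
apply_moves --pt "-0.3 0 0 0 0 0 0.78" --pt "-0.6 0 0 0 0 0 0.78" --pt "-0.9 0 0 0 0 0 0.78" --pt "-1.2 0 0 0 0 0 0.78" --pt "-1.2 0 0 0 0 0 0.78"

```text
time: 23.95
position: [0.5877, -0.1315, 0.0235]
tool_rot: [1.0, -0.021, 0.0, -0.0]
ft_force: [-0.2, -0.1, -0.3]
grip_width: 0.0678
```

```bash
python3 -c "
from h import *
gp(*FI)
t=robot.camera('side')
cv2.imwrite('pics/j_side.png',t[:,:,::-1])
for b in blobs(mask(t,'red'),(230,140,330,230)): print(b[0],b[1],cast('side',b[0],.015)-[.0007,-.0031])"
```

```text
gauge mm: x -41.2 y -4.6 Fx -0.2 Fy -0.1 w 0.0678 hd -2.46 z 0.0235
[270.48192771 188.26506024] [265 183  12  11  83] [[ 0.62129722 -0.08149284]]
```

Request:
apply_moves --pt "-1.5 0 0 0 0 0 0.78" --pt "-3 0 0 0 0 0 0.78" --pt "-3 0 -3 0 0 0 0.9" --pt "-4 0 -6 0 0 0 1" --pt "-5 -2 -8 0 0 -4 1"

```text
time: 24.42
position: [0.5412, -0.1128, 0.1055]
tool_rot: [1.0, 0.013, 0.003, 0.002]
ft_force: [0.4, -0.7, 0.5]
grip_width: 0.0808
```

Request:
apply_moves --pt "-2 -4 0 0 0 -7 1" --pt "-4 -7.5 0 0 0 -14 1" --pt "-6 -11 0 0 0 -21 1" --pt "-8 -14.5 0 0 0 -28 1" --pt "-9 -18 0 0 0 -35 1"

```text
time: 24.83
position: [0.4408, 0.0694, 0.1036]
tool_rot: [0.949, 0.316, -0.001, -0.001]
ft_force: [0.1, -0.0, 0.2]
grip_width: 0.0873
```

```bash
python3 -c "
from h import *
st();go(.435,.2135,.10,86.6)"
```

```text
24.83 [0.4408 0.0694 0.1036] hd 36.84 F [ 0.1 -0.   0.2] w 0.0873 q [-0.1   0.54  1.99  0.    0.61  0.83]
d [  8.18 -11.88   0.37] rz -49.8
```

Request:
apply_moves --pt "2 -3 0 0 0 -7 1" --pt "4 -6 0 0 0 -14 1" --pt "6 -9 0 0 0 -21 1" --pt "8 -11.9 0.3 0 0 -28 1" --pt "8.2 -11.9 0.3 0 0 -35 1"

```text
time: 25.25
position: [0.4388, 0.2177, 0.1007]
tool_rot: [0.808, 0.589, 0.002, -0.0]
ft_force: [0.6, 0.1, 0.0]
grip_width: 0.0871
```

Request:
apply_moves --pt "0 0 0 0 0 -7 1" --pt "0 0 0 0 0 -14 1" --pt "0 0 0 0 0 -14.8 1" --pt "0 0 0 0 0 -14.8 1"

```text
time: 25.58
position: [0.4393, 0.2126, 0.1006]
tool_rot: [0.73, 0.683, 0.0, 0.0]
ft_force: [-0.0, 0.1, 0.3]
grip_width: 0.0871
```

```bash
python3 -c "
from h import *
st();go(.4355,.2135,.022,86.6)
t=robot.camera('top');cv2.imwrite('pics/k_top.png',t[:,:,::-1])
print('fine top',stud('top',t,(310,160,390,220)))
s=robot.camera('side');cv2.imwrite('pics/k_side.png',s[:,:,::-1])
print('fine side',stud('side',s,(230,140,300,200)))
print('coarse side',stud('side',s,(295,240,335,298)))"
```

```text
25.58 [0.4393 0.2126 0.1006] hd 86.22 F [-0.   0.1  0.3] w 0.0871 q [0.22 0.58 1.89 0.   0.66 0.29]
d [ 0.06 -0.39  7.86] rz -0.4
fine top (array([ 0.62133353, -0.13468832]), np.float64(87.75110804872325), np.float64(0.10252307713518982))
fine side (array([ 0.61927599, -0.1377131 ]), np.float64(-92.7839508261116), np.float64(0.10468058520928449))
coarse side (array([0.4345097 , 0.21107178]), np.float64(-93.0888134011255), np.float64(0.10366092312611701))
```

```bash
python3 - <<'E'
from h import *
t=cv2.imread("pics/k_top.png"); cv2.imwrite("pics/z3.png",cv2.resize(t[160:210,310:390],(800,500),interpolation=cv2.INTER_CUBIC))
E
```

```text
(no output)
```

View pics/z3.png

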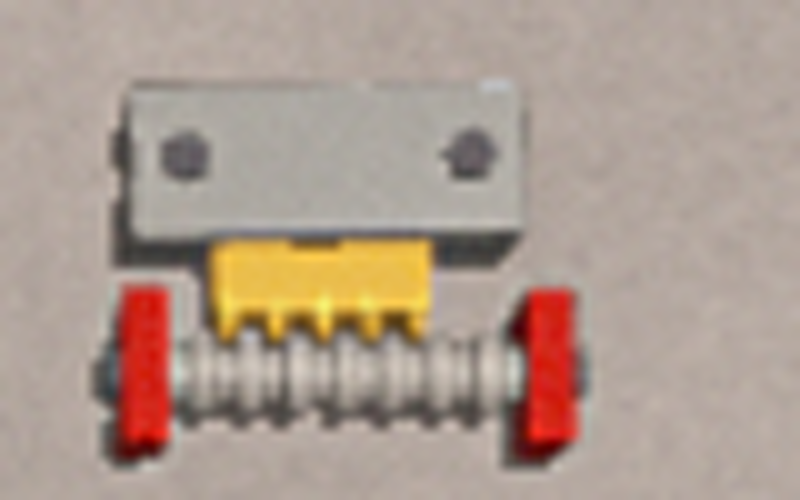

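The crop shows the five brass teeth fully sunk in the fine thread. The holder spans columns 131–523 and the stud blocks 120–577, so the stud sits about 5 mm off the holder's middle, at the nearest mesh. Now the coarse stud.

Request:
apply_moves --pt "0 -0.35 3 0 0 -0.4 1" --pt "0 -0.35 6 0 0 -0.4 0.8" --pt "0 -0.35 7.8 0 0 -0.4 0.6" --pt "0 -0.35 7.8 0 0 -0.4 0.3" --pt "0 -0.35 7.8 0 0 -0.4 0" --newtons 25

```text
time: 26.1
position: [0.4354, 0.2122, 0.0218]
tool_rot: [0.728, 0.686, -0.001, -0.0]
ft_force: [-0.3, -0.5, -0.3]
grip_width: 0.0681
```

Request:
apply_moves --pt "0 0 0 0 0 0 0" --pt "0 0 0 0 0 0 0" --pt "0 0 0 0 0 0 0" --pt "0 0 0 0 0 0 0" --pt "0 0 0 0 0 0 0"

```text
time: 26.52
position: [0.4356, 0.2126, 0.0229]
tool_rot: [0.727, 0.687, 0.0, 0.0]
ft_force: [-0.2, 0.4, -0.2]
grip_width: 0.035
```

Request:
apply_moves --pt "0 0 0 0 0 0 0" --pt "0 0 0 0 0 0 0" --pt "0 0 0 0 0 0 0" --pt "0 0 0 0 0 0 0"

```text
time: 26.85
position: [0.4351, 0.2126, 0.0226]
tool_rot: [0.727, 0.687, -0.0, -0.0]
ft_force: [-0.9, 0.4, 2.6]
grip_width: 0.0206
```

```bash
python3 -c "
from h import *
st()
a=np.radians(1.56);p=np.array([.6085,.117])+np.array([np.cos(a),np.sin(a)])*-.06+np.array([-np.sin(a),np.cos(a)])*.0043
print(p);go(*p,.05,91.56)"
```

```text
26.85 [0.4351 0.2126 0.0226] hd 86.75 F [-0.9  0.4  2.6] w 0.0206 q [0.22 0.74 1.93 0.   0.47 0.28]
[0.54840518 0.11966498]
d [-8.63 11.84 -2.75] rz -4.8
```

Request:
apply_moves --pt "0 0 -1.3 0 0 0 0" --pt "0 0 -2.7 0 0 0 0" --pt "-2 2.7 -2.7 0 0 -2 0" --pt "-4 5.4 -2.7 0 0 -4.8 0" --pt "-6 8.2 -2.7 0 0 -4.8 0"

```text
time: 27.27
position: [0.514, 0.1476, 0.0493]
tool_rot: [0.696, 0.718, -0.0, -0.0]
ft_force: [0.7, 1.2, -2.9]
grip_width: 0.0204
```

Request:
apply_moves --pt "-1.5 1.9 0 0 0 0 0" --pt "-2.7 3.4 0 0 0 0 0" --pt "-3 3.4 0 0 0 0 0" --pt "-3 3.4 0 0 0 0 0"

```text
time: 27.6
position: [0.5489, 0.1179, 0.0488]
tool_rot: [0.698, 0.716, -0.0, -0.0]
ft_force: [-0.7, 0.7, -4.2]
grip_width: 0.0204
```

```bash
python3 -c "
from h import *
st();gp(*CO)
go(.5484,.1185,.0226,91.56)"
```

```text
27.6 [0.5489 0.1179 0.0488] hd 91.44 F [-0.7  0.7 -4.2] w 0.0204 q [ 0.01  0.73  1.73 -0.    0.68 -0.01]
gauge mm: x -59.6 y 2.5 Fx -0.7 Fy 0.8 w 0.0204 hd 91.44 z 0.0488
d [ 0.07 -0.04  2.62] rz -0.1
```

Now lower, release, rise, back off, and look.

Request:
apply_moves --pt "0.1 0 1.3 0 0 0 0" --pt "0.1 0 2.4 0 0 0 0" --pt "0.1 0 2.65 0 0 0 0" --pt "0.1 0 2.65 0 0 0 0" --pt "0.1 0 2.65 0 0 0 0.4"

```text
time: 28.02
position: [0.5466, 0.1207, 0.0226]
tool_rot: [0.697, 0.717, -0.001, -0.001]
ft_force: [0.7, 0.6, 0.1]
grip_width: 0.0227
```

Request:
apply_moves --pt "0 0 0 0 0 0 0.5" --pt "0 0 0 0 0 0 0.5" --pt "0 0 0 0 0 0 0.5" --pt "0 0 -2 0 0 0 0.5" --pt "0 0 -5 0 0 0 0.5"

```text
time: 28.43
position: [0.5466, 0.1199, 0.071]
tool_rot: [0.698, 0.717, -0.002, -0.002]
ft_force: [1.3, 0.2, -0.5]
grip_width: 0.0425
```

Request:
apply_moves --pt "0 -4 -2 0 0 7 0.6" --pt "0 -8 -3 0 0 14 0.6" --pt "0 -11 -3 0 0 21 0.6" --pt "0 -12 -3 0 0 28 0.6" --pt "0 -12 -3 0 0 35 0.6"

```text
time: 28.85
position: [0.4237, 0.1169, 0.1033]
tool_rot: [0.882, 0.471, -0.002, -0.001]
ft_force: [-1.1, -1.2, 1.1]
grip_width: 0.0519
```

```bash
python3 -c "
from h import *
st()
for n,roi in(('side',(220,210,330,290)),('top',(200,180,290,260))):
    t=robot.camera(n);cv2.imwrite('pics/m_%s.png'%n,t[:,:,::-1])
    for b in blobs(mask(t,'red'),roi): print(n,b[0],b[1],cast(n,b[0],.015))
o=robot.get_obs()"
```

```text
28.85 [0.4237 0.1169 0.1033] hd 56.24 F [-1.1 -1.2  1.1] w 0.0519 q [0.01 0.54 2.01 0.   0.6  0.6 ]
side [283.24050633 225.40506329] [277 222  13  10  79] [[0.54763366 0.0672851 ]]
side [276.7184466  251.65048544] [270 247  14  11 103] [[0.54499223 0.17057108]]
top [264.69863014 226.95890411] [262 219   6  17  73] [[0.55012435 0.07016247]]
top [224.27160494 229.50617284] [222 222   6  16  81] [[0.54688507 0.17324778]]
```

```bash
python3 -c "
from h import *
st();go(.5084,.1196,.10,1.56)"
```

```text
28.95 [0.4284 0.1168 0.1034] hd 56.57 F [ 1.  -0.6  0.9] w 0.052 q [0.01 0.54 2.   0.   0.6  0.6 ]
d [4.64 6.52 0.35] rz 55.0
```

Request:
apply_moves --pt "1 1.4 0 0 0 7 0.64" --pt "2 2.8 0 0 0 14 0.64" --pt "3 4.2 0 0 0 21 0.64" --pt "4 5.6 0 0 0 28 0.64" --pt "4.6 6.5 0 0 0 35 0.64"

```text
time: 29.37
position: [0.5118, 0.1193, 0.1032]
tool_rot: [0.983, 0.186, 0.002, 0.0]
ft_force: [-0.2, 0.3, -0.0]
grip_width: 0.0555
```

Request:
apply_moves --pt "0 0 0 0 0 7 0.64" --pt "0 0 0 0 0 14 0.64" --pt "0 0 0 0 0 20 0.64" --pt "0 0 0 0 0 20 0.64" --pt "0 0 0 0 0 20 0.64"

```text
time: 29.78
position: [0.509, 0.1192, 0.1029]
tool_rot: [1.0, 0.016, 0.0, 0.0]
ft_force: [0.5, 0.2, -0.5]
grip_width: 0.0554
```

```bash
python3 -c "
from h import *
st();gp(*CO);go(.5084,.1196,.023,1.56)"
```

```text
29.78 [0.509  0.1192 0.1029] hd 1.82 F [ 0.5  0.2 -0.5] w 0.0554 q [ 0.02  0.61  1.81 -0.    0.73  1.56]
gauge mm: x -99.4 y 5.0 Fx 0.5 Fy 0.1 w 0.0554 hd 1.82 z 0.1029
d [-0.06 -0.04  7.99] rz 0.3
```

Request:
apply_moves --pt "0 0 3 0 0 0.2 0.64" --pt "0 0 6 0 0 0.2 0.64" --pt "0 0 7.95 0 0 0.2 0.64" --pt "0 0 7.95 0 0 0.2 0.64" --pt "0 0 7.95 0 0 0.2 0.64"

```text
time: 30.2
position: [0.5081, 0.1192, 0.0225]
tool_rot: [1.0, 0.013, -0.001, 0.0]
ft_force: [0.0, 0.2, -0.3]
grip_width: 0.0558
```

Request:
apply_moves --pt "0.8 0 0 0 0 0 0.64" --pt "1.4 0 0 0 0 0 0.64" --pt "1.8 0 0 0 0 0 0.64" --pt "2.4 0 0 0 0 0 0.64" --pt "3.2 0 0 0 0 0 0.64"

```text
time: 30.62
position: [0.5374, 0.1201, 0.0238]
tool_rot: [1.0, 0.012, -0.004, 0.0]
ft_force: [-4.8, -0.3, 4.3]
grip_width: 0.0561
```

Request:
apply_moves --pt "0.8 0 0 0 0 0 0.64" --pt "1.6 0 0 0 0 0 0.64" --pt "2.2 0 0 0 0 0 0.64" --pt "2.7 0 0 0 0 0 0.64" --pt "2.7 0 0 0 0 0 0.64"

```text
time: 31.03
position: [0.5689, 0.1207, 0.0237]
tool_rot: [1.0, 0.012, 0.001, -0.0]
ft_force: [-1.5, -0.5, 1.4]
grip_width: 0.0557
```

```bash
python3 -c "
from h import *
gp(*CO)
t=robot.camera('side')
for b in blobs(mask(t,'red'),(220,210,330,290)): print(b[0],b[1],cast('side',b[0],.015)-[.0007,-.0031])"
```

```text
gauge mm: x -39.5 y 4.8 Fx -1.5 Fy -0.4 w 0.0557 hd 1.35 z 0.0237
[261.09574468 249.17021277] [255 244  14  11  94] [[0.58961026 0.174996  ]]
```

Request:
apply_moves --pt "0.2 0 0 0 0 0 0.64" --pt "0.4 0 0 0 0 0 0.64" --pt "0.6 0 0 0 0 0 0.64" --pt "0.7 0 0 0 0 0 0.64" --pt "0.7 0 0 0 0 0 0.64"

```text
time: 31.5
position: [0.5736, 0.1209, 0.0233]
tool_rot: [1.0, 0.012, -0.001, -0.0]
ft_force: [-4.0, -0.4, 2.9]
grip_width: 0.0558
```

```bash
python3 -c "
from h import *
gp(*CO)
t=robot.camera('side')
for b in blobs(mask(t,'red'),(220,210,330,290)): print(b[0],b[1],cast('side',b[0],.015)-[.0007,-.0031])"
```

```text
gauge mm: x -34.8 y 4.8 Fx -4.0 Fy -0.2 w 0.0558 hd 1.36 z 0.0233
[259.51020408 248.94897959] [253 244  14  11  98] [[0.59420429 0.17523995]]
```

Request:
apply_moves --pt "0.1 0 0 0 0 0 0.64" --pt "0.2 0 0 0 0 0 0.64" --pt "0.3 0 0 0 0 0 0.64" --pt "0.3 0 0 0 0 0 0.64"

```text
time: 31.88
position: [0.5772, 0.1209, 0.0234]
tool_rot: [1.0, 0.012, -0.0, -0.0]
ft_force: [-3.7, 0.3, 3.5]
grip_width: 0.0559
```

```bash
python3 -c "
from h import *
gp(*CO)
t=robot.camera('side')
for b in blobs(mask(t,'red'),(220,210,330,290)): print(b[0],b[1],cast('side',b[0],.015)-[.0007,-.0031])"
```

```text
gauge mm: x -31.2 y 4.8 Fx -3.6 Fy 0.4 w 0.0559 hd 1.35 z 0.0234
[258.45 248.83] [252 244  14  11 100] [[0.59725212 0.17550652]]
```

Request:
apply_moves --pt "0.1 0 0 0 0 0 0.64" --pt "0.2 0 0 0 0 0 0.64" --pt "0.3 0 0 0 0 0 0.64" --pt "0.3 0 0 0 0 0 0.64"

```text
time: 32.27
position: [0.5774, 0.1209, 0.0233]
tool_rot: [1.0, 0.012, -0.003, 0.0]
ft_force: [-8.9, -1.3, 7.4]
grip_width: 0.0557
```

```bash
python3 -c "
from h import *
gp(*CO)"
```

```text
gauge mm: x -31.0 y 4.8 Fx -9.0 Fy -1.0 w 0.0557 hd 1.38 z 0.0233
```

Request:
apply_moves --pt "0.1 0 0 0 0 0 0.64" --pt "0.2 0 0 0 0 0 0.64" --pt "0.3 0 0 0 0 0 0.64" --pt "0.3 0 0 0 0 0 0.64"

```text
time: 32.6
position: [0.5776, 0.121, 0.0233]
tool_rot: [1.0, 0.012, -0.006, 0.0]
ft_force: [-12.5, -0.8, 11.1]
grip_width: 0.0557
```

```bash
python3 -c "
from h import *
gp(*CO)
t=robot.camera('side')
for b in blobs(mask(t,'red'),(220,210,330,290)): print(b[0],b[1],cast('side',b[0],.015)-[.0007,-.0031])"
```

```text
gauge mm: x -30.8 y 4.8 Fx -12.5 Fy -0.4 w 0.0557 hd 1.39 z 0.0233
[258.40206186 248.84536082] [252 244  14  11  97] [[0.59737134 0.17559261]]
```

Request:
apply_moves --pt "-0.5 0 0 0 0 0 0.64" --pt "-1 0 0 0 0 0 0.64" --pt "-1.6 0 0 0 0 0 0.64" --pt "-3 0 0 0 0 0 0.64" --pt "-5 0 0 0 0 0 0.64"

```text
time: 33.07
position: [0.5372, 0.1197, 0.0239]
tool_rot: [1.0, 0.012, 0.004, -0.0]
ft_force: [-0.6, -0.3, 0.8]
grip_width: 0.0553
```

Request:
apply_moves --pt "-2 0 -3 0 0 0 0.64" --pt "-4 0 -6 0 0 0 0.64" --pt "-6 0 -8 0 0 0 0.64" --pt "-9 0 -9 0 0 0 0.64" --pt "-12 0 -9 0 0 0 0.64"

```text
time: 33.48
position: [0.4166, 0.117, 0.1158]
tool_rot: [1.0, 0.012, 0.006, -0.0]
ft_force: [-0.1, 0.7, -0.8]
grip_width: 0.0556
```

```bash
python3 -c "
from h import *
st()
t=robot.camera('top');cv2.imwrite('pics/n_top.png',t[:,:,::-1])
s=robot.camera('side');cv2.imwrite('pics/n_side.png',s[:,:,::-1])
for n,im,r in (('top',t,(200,180,290,260)),('side',s,(220,210,330,290)),('top',t,(310,160,390,220)),('side',s,(230,140,300,200))):
    try: print(n,stud(n,im,r))
    except Exception as e: print(n,r,e)
a=cv2.resize(t[160:230,200:300],(400,280),interpolation=cv2.INTER_CUBIC);b=cv2.resize(s[200:270,210:310],(400,280),interpolation=cv2.INTER_CUBIC)
c=cv2.resize(t[160:205,205:285],(800,300+150),interpolation=cv2.INTER_CUBIC)
cv2.imwrite('pics/z4.png',c[:,:,::-1])"
```

```text
33.48 [0.4166 0.117  0.1158] hd 1.34 F [-0.1  0.7 -0.8] w 0.0556 q [0.01 0.5  2.03 0.   0.6  1.56]
top (array([0.60085601, 0.12264206]), np.float64(-89.05672906720497), np.float64(0.10298890176360426))
side (array([0.59938512, 0.11928026]), np.float64(-89.62777825542567), np.float64(0.10323422775058964))
top (array([ 0.62120192, -0.13477499]), np.float64(87.33166605373982), np.float64(0.10283066159976596))
side (array([ 0.61906733, -0.13771322]), np.float64(-93.2982736232872), np.float64(0.10439498802754575))
```

View pics/z4.png

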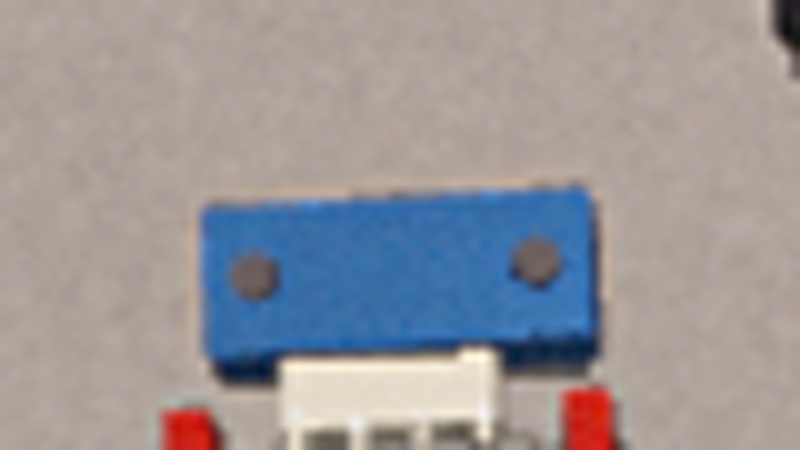

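```bash
python3 -c "
from h import *
t=cv2.imread('pics/n_top.png')
cv2.imwrite('pics/z5.png',cv2.resize(t[165:225,205:395],(798,252),interpolation=cv2.INTER_CUBIC))"
```

```text
(no output)
```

View pics/z5.png

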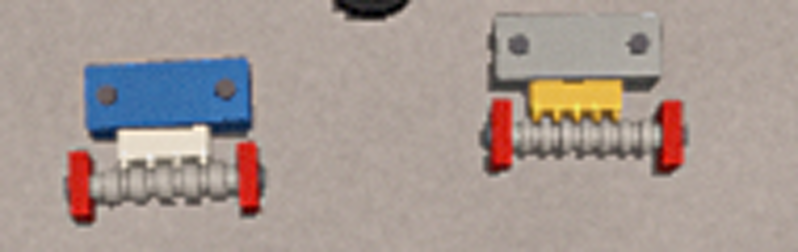

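Both studs are seated: the coarse stud (blocks at about (80,185) and (248,177)) on the white teeth, and the fine stud (blocks at about (501,135) and (671,133)) on the brass teeth. The arm is clear, so I'm handing in.

```bash
python3 -c "
from h import *
st(); print(robot.hand_in())"
```

```text
33.58 [0.408  0.1172 0.114 ] hd 1.38 F [-0.4 -0.3  0.5] w 0.0559 q [0.02 0.51 2.04 0.   0.6  1.56]
the job is handed in; nothing more can be done
None
```

Both studs are seated on their matching gauges, lying flat and let go. I handed in at 33.6 s with the arm clear. The hand-in gives no verdict.

- **Method:** I carried each stud to just in front of its gauge, let go, and pushed it in from behind with the fingers between the blocks.
- **Fine stud (brass/grey gauge):** The rod is about 7.5 mm from the tooth tips, which is fully home. It sits about 5 mm off the holder's middle, at the nearest mesh. The teeth show sunk in the thread in the last picture.
- **Coarse stud (white/blue gauge):** The rod is about 7.5 mm from the tips, also fully home. It sits about 4 to 5 mm off the holder's middle. It stopped hard at 12.5 N.
- **First try on the fine stud:** It failed on release. The closing fingers caught the stud and dragged it back off the gauge, so I picked it up again and repeated the push with the opening held. It stayed put the second time.
- **Checks that disagreed:** The two cameras and the arm's own readings differ by 1 to 3 mm. The red-block centroids put the fine stud at 6.5 mm off centre, but the edges in the enlarged picture gave 5.2 mm.
- **Not checked:** I did not measure the other objects again. I touched none of them as far as the forces and pictures showed. The highest force in the move reports was about 20 N.

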